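Stand the fallen tin in its lane and slide the keeper home to its click

ROBOT

A 6-joint arm with a two-finger parallel gripper is mounted at the origin on the work surface. World frame = base frame: x ahead of the robot, y to its left, z up, the work surface at z = 0. Lengths are in m, angles in rad, forces in N, time in s.
With the tool pointing down it reaches from about 0.325 to 0.925 m from the base axis. Payload 3.1 kg.
Tool frame: the origin (TCP) lies midway between the tips of the shut fingers; the grasp point (between the pads) lies 19 mm behind it; z points along the fingers, y is the direction in which the jaws open and shut (so a half turn about z gives the same grasp; the last joint's range is limited). The gripper opens to 85 mm and grips with 20 to 120 N. Pads are 22 mm wide; open, the fingers measure 114 mm over their backs; the gripper's body (76 mm by 85 mm) begins 54 mm behind the grasp point. The pads swing forward as they close: fully open they stand 13 mm farther back than shut.
Start: joints at [-1.397, 0.217, 1.613, -0, 1.311, -0.112], TCP at [0.176, -0.6, 0.207] pointing down, gripper open.
Joint ranges: [-2.75, 2.75], [-0.78, 2.1], [0.31, 2.55], [-1.13, 4.27], [0.13, 2.63], [-2.58, 2.58]. Speed limits (rad/s): [2.79, 2.79, 3.14, 3.14, 3.14, 3.14].

INTERFACE

Orientations are given as a rotation vector (axis times angle).
In Python, from workcell import r gives the robot as it stands.
- The arm moves only by the tool jog_arm, never from a script. Its argument "targets" is a list of rows, each a list of 2 entries, a list of its own where there are three numbers: the shift along the tool's x, y, z in mm, then the turn about the tool's z in degrees. A call has 1 to 10 rows; each row is the pose to reach, as a shift and turn from the pose commanded when the call began, along the tool's axes at that moment; what a row does not reach only later rows make up. A row lasts 1/12 s, in which the tool goes at most 41.7 mm and 7.16 degrees, less where a joint would pass 70% of its speed; a pose out of reach is approached as far as the arm can. A call with a gripper value outside its range is refused whole. "gripper" is the closure, from 0 (fully open) to 1 (shut), set as the call begins (left out, the last holds). The fingers move at their own pace and stop on an object; "squeeze" is the grip in N (left out, the last holds). Time passes only in rows, so rows that repeat a pose let the fingers close. It gives the time, the measured TCP pose, the force and the opening at its end, in the units of the state.
- r.state(): the state, without advancing time (a new reading comes with each control period).
- r.capture(name): name is "scene" or "side" or "wrist"; returns (picture, depth): 400x640x3 uint8, red, green, blue; 400x640 float32, m along the optical axis (not along the pixel's ray), 0 where there is no reading.
- r.calibration(name): a dict with "fx", "fy", "cx", "cy" (pixels), "k1" (the pictures are not rectified: a ray, as slopes to the right and down, at radius r is drawn at 1 + k1 r^2 times it, then the intrinsics apply), "world_to_cam" (4x4, takes a point from world to camera coordinates). Camera axes: x right, y down, z forward; pixel columns grow to the right and rows downward; lengths in m; the calibration is good to about 2 mm. A picture is of the moment at which its call begins: read the wrist's pose just before it. calibration takes no time and is no camera call; for the wrist camera it gives the pose at the moment of the call.
- r.finish_job(): hands the job in, once; it reports no verdict.
The state is a dict: "time_s": time; "joints": joint angles; "joint_vel": joint speeds; "joint_efforts": joint torques, N m; "tool_pos": TCP position; "orientation": TCP orientation; "ft_force": force on the tool from outside, world axes, zero at the start; "moment": the same for the moment, N m; "gripper_width": opening from 0.0 (shut) to 1.0 (fully open).
Only numpy, scipy, OpenCV 4.12 (cv2) and the standard library are available. Lean on these libraries where they do the work, as an engineer would, in place of code of your own. Each camera call takes 0.05 s, during which the arm holds its last target.

TASK

One of the square tins has fallen over in the tin lane: stand it upright again in line beside the two standing tins, without disturbing those or the cups, tamper and knock box. Then take the lane's sliding keeper by its black grip and slide it along its rail towards the tins until you feel it click into its notch. Finish while still gripping the keeper there in the notch: do not let go, I will put in the locking screw while you hold it.

Things in the scene. Friction and masses are not known exactly. Their poses are not given: they have to be found in the camera images.
- lane: Fixed walnut board 185 x 560 mm, 6 mm thick: the tin lane. Origin on the counter on the lane's line, z up, y along the lane to its closed end (steel end wall, inner face y = +238 mm, 56 mm high). Tins stand on the board (z = 6 mm) centred on the line x = 0. A rod fence runs along the far side at x = +72 mm, 15 mm high. The lane may lie turned by up to 0.25 rad.
- lane_rail (a point): Middle of the top of the keeper's rail, 16 mm above the counter, axes those of the lane. The rail is 36 mm wide, runs 204 mm to either side along y, on the near side of the lane (80 mm from its line). The only notch is a 13 mm wide groove across the rail's bar; the keeper meets it at a travel between 0.185 and 0.235 m, different every time and not reported.
- tin_end: Square aluminium tin 50 x 50 x 80 mm, the top 14 mm being a wooden lid 46 mm square. Origin: centre of its underside, z along its height to the lid. Stands next to the closed end wall, 0.22 kg.
- tin_next: A same tin, 50 x 50 x 80 mm, origin centre of its underside, z to the lid. Stands beside tin_end, about 8 mm from it, farther from the closed end; its centre is about at y = +145 mm of the lane.
- tin_fallen: A same tin, 50 x 50 x 80 mm, 0.15 to 0.31 kg, lying on one side on the board. Origin: centre of its underside (foot), z to the lid. The lid points within 0.3 rad along the lane's +y, towards tin_next, at least 80 mm from it. It belongs upright between tin_next and the keeper; with the keeper in its notch, 90 to 150 mm is free between tin_next and the keeper's plate.
- keeper (a joint): Travel of the keeper along the rail in m, growing along the lane's +y towards the tins; 0 to 0.250 between its end stops. It starts between 0 and 0.035. Sliding friction about 1.5 N.
- keeper_grip (a point): Middle of the keeper's upright black grip, 70 mm above the counter, axes those of the lane. The grip is 22 mm thick along y, 34 mm across, 43 to 89 mm high, open above. It rises from a steel carriage 50 mm long in y, top 44 mm high. A steel plate, top 56 mm high, reaches from the carriage across the lane; its face to the tins is 25 mm ahead (+y) of this point.
- plunger (a joint): How far the spring ball under the keeper has dropped, in m: 0 to 0.001 riding on the rail, about 0.004 seated in the notch (a small steel stem on the carriage sinks with it). Over the last 5 mm the ball draws the keeper in with up to 7 N; pushing on out of the notch takes about 15 N along the rail, so a push rising by 5 to 8 N there is the click felt. Pushed past, the keeper can be drawn back.
- cup_a: White demitasse cup, 62 mm wide, 55 mm high, with a handle, origin centre of its underside. Stands beyond the lane; leave alone.
- cup_b: The other, like cup_a. Leave alone.
- tamper: Coffee tamper, aluminium base 58 mm wide with walnut handle, 85 mm high, origin centre of its underside. Stands beyond the lane; leave alone.
- knock_box: Fixed black plastic knock box 140 x 160 x 100 mm, open on top, origin centre of its underside. Leave alone.
There are look-alikes about, which are no part of the job. What is shaped like the tin_fallen but blue or green is not meant.

How it is judged:
By the outcome, as a careful person would: the job done as asked, in the order asked, and still so for the second after the job is handed in, while the arm keeps its last pose, push and grip.
It also fails if it takes over 67 s, if anything falls off the work surface, if the arm or the gripper's body presses on something with over 40 N, if the wrist force passes 120 N, or if a joint passes its speed limit or range.

## Working session

There is one attempt and no reset: what is moved stays moved. The work goes in short steps, Python scripts to look and compute and a tool call to move; the robot and the scene stay as the last step left them, time stands still between calls to the robot, and variables do not carry over. Pictures are saved under pics/ and viewed, and the job is handed in when it is done.

Besides the shell and the picture viewer there is one more tool, called as name(argument=value, ...) on one line, values as JSON. jog_arm: Moves the arm, as the interface text tells. Its arguments: {"type":"object","properties":{"targets":{"type":"array"},"gripper":{"type":"number"},"squeeze":{"type":"number"}},"required":["targets"]}

```bash
mkdir -p pics; ls
python3 - <<'E'
from workcell import r
import cv2,numpy as np
s=r.state();print(s)
for n in("scene","side","wrist"):
    c=r.calibration(n);print(n,c)
    p,d=r.capture(n)
    cv2.imwrite(f"pics/{n}0.png",p[:,:,::-1]);np.savez(f"{n}0.npz",p=p,d=d,T=c["world_to_cam"])
E
```

```text
pics
{'time_s': 0.0, 'joints': array([-1.39720386e+00,  2.17783996e-01,  1.61497394e+00,  3.01575044e-05,
        1.31129603e+00, -1.12195739e-01]), 'joint_vel': array([-1.20802673e-03,  9.44820224e-05,  7.44652204e-04,  1.64261109e-03,
       -8.17793246e-04, -4.63752894e-04]), 'joint_efforts': array([-3.04193181e-04, -3.96841121e+01, -3.03855765e+01, -3.25797810e-04,
        9.64473642e-03, -5.54320067e-06]), 'tool_pos': array([ 0.17607348, -0.59875212,  0.20552906]), 'orientation': array([-3.10713931e+00, -4.47026356e-01,  7.28620795e-05]), 'ft_force': array([ 0.14005771,  0.05435519, -0.28805035]), 'moment': array([-0.01175876,  0.00524483,  0.04039933]), 'gripper_width': 0.9984604330276893}
scene {'fx': 455.8404029664581, 'fy': 455.8404029664581, 'cx': 320.9344873670219, 'cy': 199.9322964343073, 'k1': -0.11410145809382767, 'world_to_cam': array([[-0.7106713 ,  0.70348831, -0.00710615,  0.34689809],
       [ 0.37852922,  0.37384108, -0.84673401, -0.14472308],
       [-0.59301091, -0.60443944, -0.53196901,  1.52245113],
       [ 0.        ,  0.        ,  0.        ,  1.        ]])
[... 196 characters left out ...]
-3.55345194e-04,
         5.20703793e-01],
       [-1.83448067e-01,  6.95197090e-01, -6.95016412e-01,
         1.15510817e-01],
       [ 1.77808172e-01, -6.71887039e-01, -7.18993784e-01,
         1.03067117e+00],
       [ 0.00000000e+00,  0.00000000e+00,  0.00000000e+00,
         1.00000000e+00]])}
wrist {'fx': 290.66782977671784, 'fy': 290.66782977671784, 'cx': 321.80629261542106, 'cy': 200.16146933682558, 'k1': -0.05453172361113393, 'world_to_cam': array([[ 0.28274427, -0.95918897, -0.0034937 , -0.62273363],
       [-0.9135455 , -0.27039645,  0.3038427 , -0.03904996],
       [-0.29238725, -0.08271813, -0.95271581,  0.38152209],
       [ 0.        ,  0.        ,  0.        ,  1.        ]])}
```

View pics/scene0.png

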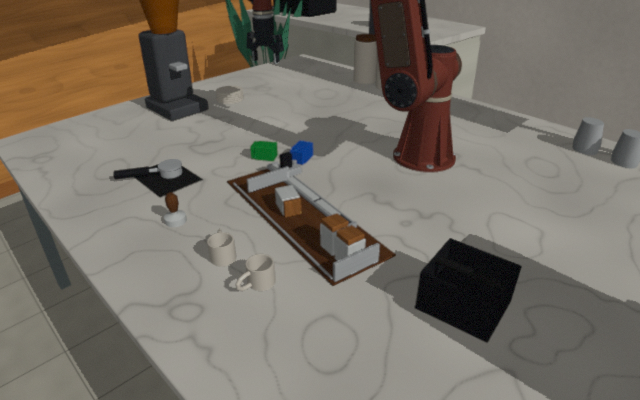

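View pics/side0.png

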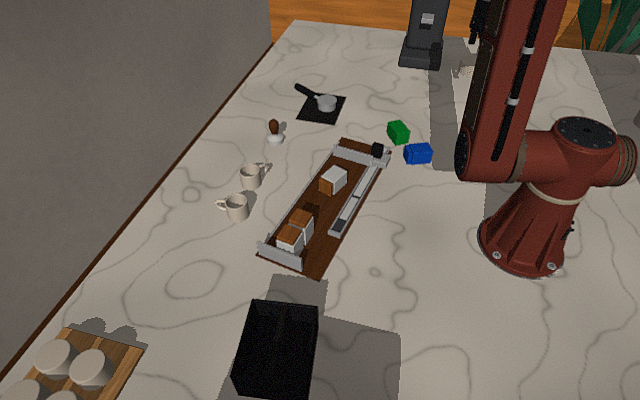

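View pics/wrist0.png

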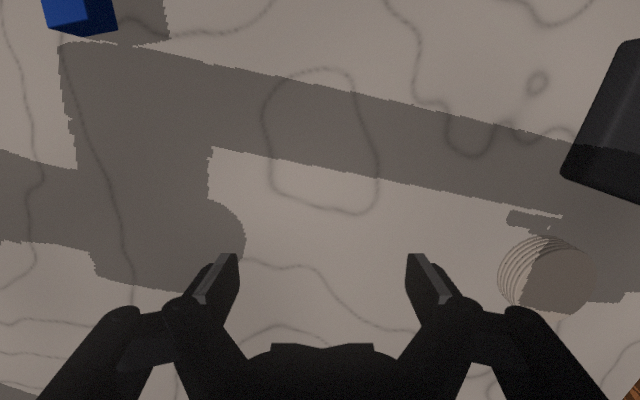

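The scene and side views show the walnut lane, with two standing tins at side pixels (285–302, 220–240) and the closed end wall at (278,257). The fallen tin is at side (333,180) / scene (288,200). The keeper's black grip is at side (378,150). Blue (418,153) and green (398,131) blocks are the look-alikes. Next: enlarge and measure.

```bash
cat > h.py <<'E'
import numpy as np,cv2
from workcell import r
def K(c): return np.array([[c["fx"],0,c["cx"]],[0,c["fy"],c["cy"]],[0,0,1]])
def rays(c,uv):
    uv=np.asarray(uv,float).reshape(-1,1,2)
    return cv2.undistortPoints(uv,K(c),np.array([c["k1"],0,0,0,0.])).reshape(-1,2)
def pts(c,uv,z_w=None,depth=None):
    n=rays(c,uv); d=np.c_[n,np.ones(len(n))]
    T=np.asarray(c["world_to_cam"]);R=T[:3,:3];o=-R.T@T[:3,3];D=d@R
    if depth is None: t=(z_w-o[2])/D[:,2]
    else: t=depth
    return o+D*np.reshape(t,(-1,1))
def proj(c,X):
    T=np.asarray(c["world_to_cam"]);rv,_=cv2.Rodrigues(T[:3,:3])
    return cv2.projectPoints(np.asarray(X,float).reshape(-1,1,3),rv,T[:3,3],K(c),np.array([c["k1"],0,0,0,0.]))[0].reshape(-1,2)
def cloud(c,d):
    v,u=np.nonzero(d>0); return np.c_[u,v],pts(c,np.c_[u,v],depth=d[v,u])
E
python3 - <<'E'
import numpy as np,cv2
a=np.load("side0.npz");p=a["p"][:,:,::-1]
cv2.imwrite("pics/side0c.png",cv2.resize(p[120:290,230:440],None,fx=3.5,fy=3.5,interpolation=cv2.INTER_CUBIC))
a=np.load("scene0.npz");p=a["p"][:,:,::-1]
cv2.imwrite("pics/scene0c.png",cv2.resize(p[140:290,220:400],None,fx=4,fy=4,interpolation=cv2.INTER_CUBIC))
E
```

```text
(no output)
```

View pics/side0c.png

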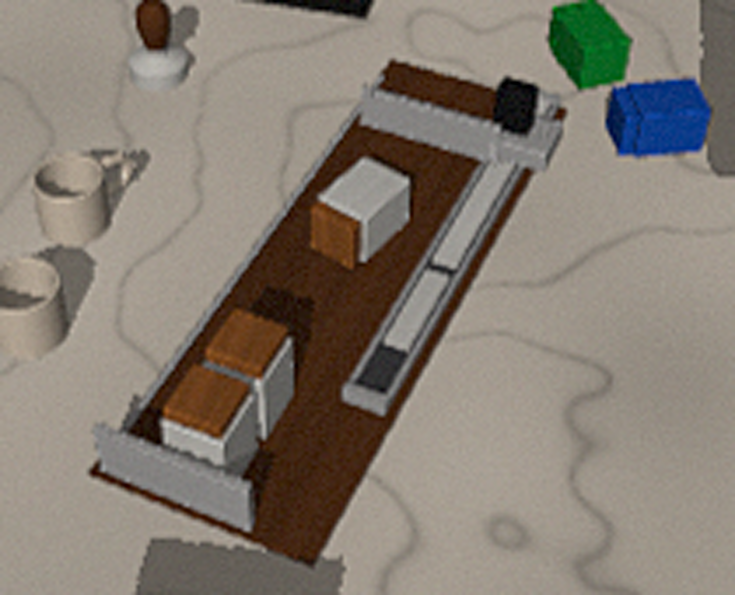

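View pics/scene0c.png

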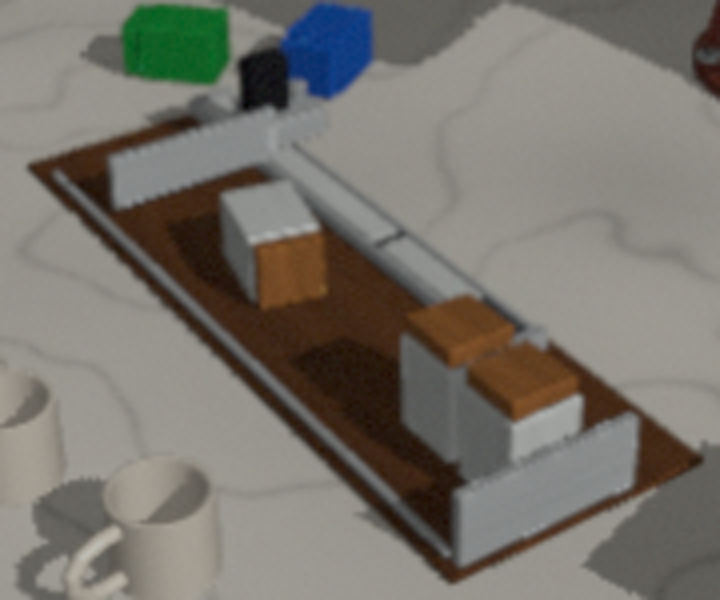

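The crops show tin_fallen (white with wooden lid face at side-crop (335,232)), lid towards the standing tins; blue/green blocks excluded by colour and being off the lane. Now lane pose.

Run:
```python
from h import *
cs=r.calibration("side");cc=r.calibration("scene")
q=np.array([[392,62],[565,110],[320,560],[92,470]])/3.5+[230,120]
P=pts(cs,q,.006);print("side corners",P.round(4))
q2=np.array([[190,118],[700,460],[452,580],[30,168]])/4+[220,140]
P2=pts(cc,q2,.006);print("scene corners",P2.round(4))
# lane axes from board long edges
def rep(A):
    for i in range(4): 
        e=A[(i+1)%4]-A[i];print(i,np.linalg.norm(e).round(4),np.degrees(np.arctan2(e[1],e[0])).round(2))
rep(P);rep(P2)
# standing lids (z=.086)
for c,n in((cs,"side"),(cc,"scene")):
    a=np.load(n+"0.npz");uv,X=cloud(c,a["d"])
    hsv=cv2.cvtColor(a["p"],cv2.COLOR_RGB2HSV)
    h=hsv[uv[:,1],uv[:,0]]
    sel=(X[:,0]>.25)&(X[:,0]<.95)&(abs(X[:,1])<.5)
    print(n,"table z",np.percentile(X[sel&(h[:,2]>150)][:,2],[5,50,95]))
    for lo,hi in((.075,.1),(.05,.06)):
        m=sel&(X[:,2]>lo)&(X[:,2]<hi)
        M=np.zeros(a["d"].shape,np.uint8);M[uv[m][:,1],uv[m][:,0]]=255
        k,L,st,ce=cv2.connectedComponentsWithStats(M)
        for i in range(1,k):
            if st[i,4]>40:
                mm=m&(L[uv[:,1],uv[:,0]]==i);print(lo,ce[i].round(),st[i,4],X[mm].mean(0).round(4),h[mm].mean(0).round())
```

```text
side corners [[ 0.5572 -0.3257  0.006 ]
 [ 0.3804 -0.2941  0.006 ]
 [ 0.4779  0.2474  0.006 ]
 [ 0.6608  0.216   0.006 ]]
scene corners [[ 0.4333 -0.2959  0.006 ]
 [ 0.4911  0.2526  0.006 ]
 [ 0.6687  0.2198  0.006 ]
 [ 0.5691 -0.321   0.006 ]]
0 0.1796 169.85
1 0.5502 79.79
2 0.1856 -9.76
3 0.5515 -100.83
0 0.5516 83.99
1 0.1806 -10.46
2 0.5499 -100.43
3 0.1381 169.53
side table z [-0.0032225  -0.00058877  0.00302173]
0.075 [273. 122.] 46 [ 0.778  -0.2519  0.0806] [ 11. 188.  70.]
0.075 [378. 146.] 86 [ 0.4212 -0.2071  0.0845] [84. 87. 22.]
0.075 [300. 218.] 295 [0.5638 0.1319 0.0841] [ 13. 185. 103.]
0.075 [289. 234.] 329 [0.575  0.1907 0.0843] [ 13. 183. 103.]
0.075 [279. 327.] 1444 [0.5178 0.4251 0.0929] [ 83. 115.  17.]
0.05 [358. 152.] 144 [ 0.4808 -0.2026  0.054 ] [ 58.  25. 111.]
0.05 [249. 171.] 92 [ 0.7766 -0.0336  0.0533] [ 17.  44. 153.]
0.05 [332. 176.] 329 [ 0.5305 -0.0756  0.0545] [ 21.  44. 145.]
0.05 [235. 202.] 106 [0.7633 0.0963 0.0534] [ 17.  44. 157.]
0.05 [290. 247.] 64 [0.5698 0.2047 0.0549] [ 24.  12. 138.]
0.05 [279. 251.] 181 [0.5909 0.2243 0.0548] [ 40.   8
[... 217 characters left out ...]
0.0832] [108.  47.  26.]
0.075 [170. 197.] 69 [ 0.7871 -0.2509  0.0805] [ 12. 156.  75.]
0.075 [342. 228.] 676 [0.5801 0.1615 0.0844] [ 14. 162. 100.]
0.075 [461. 270.] 2036 [0.5209 0.4342 0.0898] [93. 66. 18.]
0.05 [271. 172.] 171 [ 0.4879 -0.204   0.055 ] [ 81.  13. 105.]
0.05 [287. 194.] 323 [ 0.5392 -0.0765  0.0558] [ 44.  30. 136.]
0.05 [220. 240.] 160 [ 0.7829 -0.0345  0.0535] [ 20.  27. 146.]
0.05 [328. 235.] 49 [0.5943 0.1297 0.0549] [54.  7. 93.]
0.05 [354. 252.] 325 [0.5982 0.2154 0.0548] [ 72.   6. 128.]
0.05 [260. 263.] 184 [0.769  0.0963 0.0537] [ 20.  27. 148.]
0.05 [475. 267.] 226 [0.4532 0.435  0.0548] [98. 83. 14.]
0.05 [445. 301.] 216 [0.5869 0.4443 0.055 ] [103.  82.  15.]
```

Run:
```python
from h import *
from scipy.spatial.transform import Rotation as Ro
s=r.state();R=Ro.from_rotvec(s["orientation"]).as_matrix();p=s["tool_pos"]
c=r.calibration("wrist");T=c["world_to_cam"];o=-T[:3,:3].T@T[:3,3]
print("tool R",R.round(3));print("cam in tool",(R.T@(o-p)).round(4),"fwd",(R.T@T[2,:3]).round(3),"right",(R.T@T[0,:3]).round(3))
# lane guess yaw: want lane y at 79.6deg. tool y along lane x => tool y angle
print(np.degrees(np.arctan2(R[1,1],R[0,1])))
```

```text
tool R [[ 0.959  0.282 -0.   ]
 [ 0.282 -0.959  0.002]
 [ 0.    -0.002 -1.   ]]
cam in tool [ 0.0792 -0.0006 -0.1675] fwd [-0.304 -0.001  0.953] right [0.001 1.    0.001]
-73.62492400680651
```

jog_arm(targets=[[[478, -402, -70], -63], [[478, -402, -70], -63], [[478, -402, -70], -63], [[478, -402, -70], -63], [[478, -402, -70], -63], [[478, -402, -70], -63], [[478, -402, -70], -63], [[478, -402, -70], -63], [[478, -402, -70], -63], [[478, -402, -70], -63]], gripper=0, squeeze=20)

```text
time_s: 0.98
tool_pos: [0.4056, -0.2526, 0.2534]
orientation: [2.414, 2.01, 0.0]
ft_force: [1.0, -0.5, -0.8]
gripper_width: 1.002
```

```bash
cat >> h.py <<'E'
from scipy.spatial.transform import Rotation as Ro
def tool():
    s=r.state();return s["tool_pos"],Ro.from_rotvec(s["orientation"]).as_matrix(),s
def togo(P,yaw=None):
    p,R,s=tool();d=R.T@(np.asarray(P)-p)*1000
    y=np.degrees(np.arctan2(R[1,0],R[0,0]))
    print("t",round(s["time_s"],2),"tcp",p.round(4),"yaw x",y.round(2),"F",s["ft_force"].round(1),"w",round(s["gripper_width"],3),"-> shift",d.round(1),"turn",None if yaw is None else round(y-yaw,2))
E
python3 -c "
from h import *
togo([.52,-.08,.275],79.6)"
```

```text
t 0.98 tcp [ 0.4056 -0.2526  0.2534] yaw x 79.55 F [ 1.  -0.5 -0.8] w 1.002 -> shift [190.5  81.2 -21.6] turn -0.05
```

jog_arm(targets=[[[170, 82, -20], 0], [[170, 82, -20], 0], [[170, 82, -20], 0], [[170, 82, -20], 0], [[170, 82, -20], 0], [[170, 82, -20], 0], [[170, 82, -20], 0]])

```text
time_s: 1.57
tool_pos: [0.5172, -0.1016, 0.273]
orientation: [-2.414, -2.01, 0.002]
ft_force: [-0.1, 0.4, 0.2]
gripper_width: 0.994
```

```bash
python3 -c "
from h import *
togo([.52,-.08,.275],79.6)
c=r.calibration('wrist');p,d=r.capture('wrist')
np.savez('w1.npz',p=p,d=d,T=c['world_to_cam']);cv2.imwrite('pics/w1.png',p[:,:,::-1])"
```

```text
t 1.57 tcp [ 0.5172 -0.1016  0.273 ] yaw x 79.55 F [-0.1  0.4  0.2] w 0.994 -> shift [21.8 -1.2 -2. ] turn -0.05
```

View pics/w1.png

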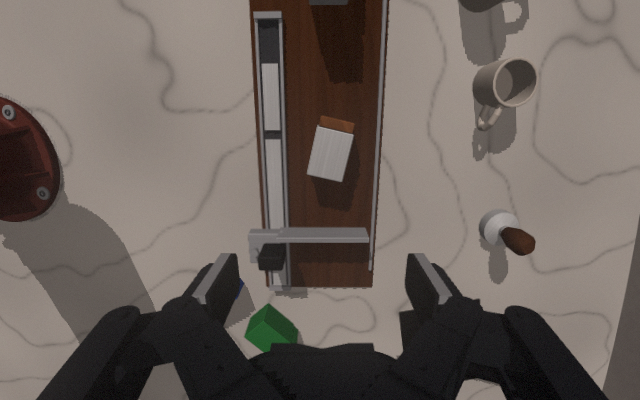

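Wrist view: fallen tin's white top face is around (330,153) with the lid at (336,123) pointing to the standing tins (top). The keeper plate is at (310,236), grip (271,257), and rail from (268,15) to (280,288). There is a gap in the rail bar at (273,134).

Run:
```python
from h import *
a=np.load("w1.npz");c=r.calibration("wrist");c["world_to_cam"]=a["T"]
p=a["p"];
cv2.imwrite("pics/w1c.png",cv2.resize(p[0:300,235:400,::-1],None,fx=2.0*1,fy=2.0,interpolation=cv2.INTER_CUBIC))
cv2.imwrite("pics/w1d.png",cv2.resize(p[105:195,250:400,::-1],None,fx=5,fy=5,interpolation=cv2.INTER_CUBIC))
hsv=cv2.cvtColor(p,cv2.COLOR_RGB2HSV)
m=((hsv[:,:,2]>115)&(hsv[:,:,1]<60)).astype(np.uint8)*255
m[:, :295]=0;m[:,362:]=0;m[:110]=0;m[195:]=0
ct=max(cv2.findContours(m,cv2.RETR_EXTERNAL,cv2.CHAIN_APPROX_NONE)[0],key=cv2.contourArea)
print(cv2.contourArea(ct),cv2.minAreaRect(ct))
W=pts(c,ct.reshape(-1,2),.056)[:,:2]
re=cv2.minAreaRect((W*1000).astype(np.float32));print("tin top body rect",re,cv2.boxPoints(re).round(1).tolist())
uv,X=cloud(c,a["d"])
def band(lo,hi):
    m=(X[:,2]>lo)&(X[:,2]<hi)&(uv[:,1]<295)&(uv[:,0]>240)&(uv[:,0]<385)
    M=np.zeros(a["d"].shape,np.uint8);M[uv[m][:,1],uv[m][:,0]]=255
    k,L,st,ce=cv2.connectedComponentsWithStats(M)
    for i in range(1,k):
        if st[i,4]>40:
            mm=m&(L[uv[:,1],uv[:,0]]==i)
            x=X[mm][:,:2]*1000;print((lo,hi),ce[i].round(),st[i].tolist(),X[mm].mean(0).round(4),cv2.minAreaRect(x.astype(np.float32)))
band(.05,.06);band(.08,.1);band(.012,.02)
```

```text
1711.0 ((329.4129333496094, 153.71066284179688), (37.40163040161133, 48.86946487426758), 12.994616508483887)
tin top body rect ((531.2188720703125, -83.47450256347656), (64.55433654785156, 48.75166320800781), 66.73287200927734) [[496.1000061035156, -103.5], [540.9000244140625, -122.80000305175781], [566.4000244140625, -63.5], [521.5999755859375, -44.20000076293945]]
(0.05, 0.06) [330. 149.] [306, 115, 49, 67, 2269] [ 0.534  -0.0768  0.056 ] ((533.9005737304688, -77.75250244140625), (80.59796142578125, 50.176612854003906), 66.71676635742188)
(0.05, 0.06) [322. 239.] [276, 236, 93, 7, 629] [ 0.499  -0.203   0.0554] ((499.56646728515625, -203.78753662109375), (8.768465042114258, 134.3375701904297), 79.55561065673828)
(0.05, 0.06) [274. 246.] [263, 244, 22, 6, 63] [ 0.4288 -0.2016  0.0552] ((427.8918762207031, -201.46646118164062), (3.0765597820281982, 31.04452896118164), 73.99323272705078)
(0.05, 0.06) [254. 252.] [250, 248, 9, 9, 61] [ 0.3979 -0.2046  0.0571] ((397.61376953125, -205.05462646484375), (11.881794929504395, 11.156015396118164), 51.720237731933594)
(0.08, 0.1) [270. 261.] [
[... 155 characters left out ...]
0.012, 0.02) [328.   2.] [309, 0, 39, 4, 87] [0.5638 0.1047 0.0158] ((563.9198608398438, 104.91664123535156), (2.170680046081543, 49.08573913574219), 78.73992156982422)
(0.012, 0.02) [377. 135.] [368, 0, 17, 270, 1048] [ 0.603  -0.0827  0.0148] ((600.7736206054688, -98.25550842285156), (393.2907409667969, 7.574993133544922), 79.55723571777344)
(0.012, 0.02) [272. 122.] [253, 13, 51, 216, 4971] [ 0.4582 -0.0339  0.0156] ((456.49176025390625, -42.36192321777344), (300.2836608886719, 60.86249923706055), 83.9114990234375)
(0.012, 0.02) [281. 275.] [269, 243, 22, 48, 460] [ 0.4163 -0.2738  0.0161] ((416.29083251953125, -258.0901794433594), (87.98672485351562, 34.75123596191406), 79.3270263671875)
```

View pics/w1c.png

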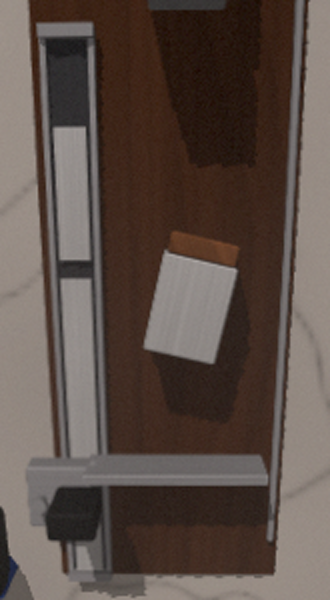

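View pics/w1d.png

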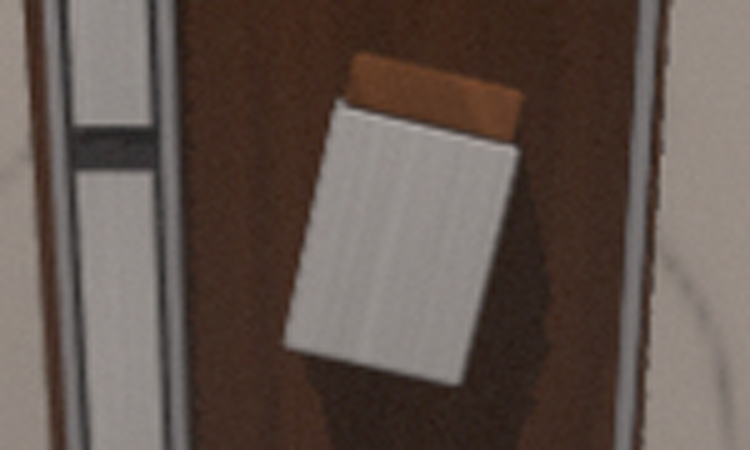

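Run:
```python
from h import *
a=np.load("w1.npz");c=r.calibration("wrist");c["world_to_cam"]=a["T"]
N=pts(c,[[273,135],[273.5,130],[273.5,139]],.016)*1000;ey=np.array([.1814,.9834])
print(N.round(1),(N[:,:2]@ey).round(1))
togo([.5491,-.0424,.1],66.72)
```

```text
[[456.5 -47.8  16. ]
 [458.8 -41.   16. ]
 [455.9 -53.4  16. ]] [35.8 42.9 30.2]
t 1.62 tcp [ 0.5166 -0.1026  0.2728] yaw x 79.44 F [-0.5 -0.1 -0.7] w 1.001 -> shift [ 65.2  21.2 172.7] turn 12.72
```

jog_arm(targets=[[[65, 21, 40], 6.5], [[65, 21, 80], 12.8], [[65, 21, 120], 12.8], [[65, 21, 160], 12.8], [[65, 21, 172], 12.8], [[65, 21, 172], 12.8], [[65, 21, 172], 12.8]])

```text
time_s: 2.2
tool_pos: [0.5469, -0.0435, 0.0991]
orientation: [-2.624, -1.72, 0.007]
ft_force: [1.1, 0.2, 0.3]
gripper_width: 0.998
```

```bash
python3 -c "
from h import *
togo([.5491,-.0424,.012],66.72)
c=r.calibration('wrist');p,d=r.capture('wrist')
cv2.imwrite('pics/w2.png',p[:,:,::-1])"
```

```text
t 2.2 tcp [ 0.5469 -0.0435  0.0991] yaw x 66.47 F [1.1 0.2 0.3] w 0.998 -> shift [ 2.1  2.1 87.1] turn -0.25
```

View pics/w2.png

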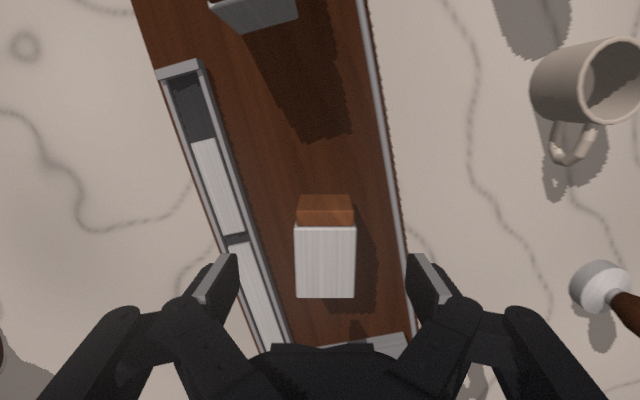

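jog_arm(targets=[[[0, 0, 30], 0], [[0, 0, 60], 0], [[0, 0, 80], 0], [[0, 0, 87], 0], [[0, 0, 87], 0], [[0, 0, 87], 0]], gripper=0.25)

```text
time_s: 2.75
tool_pos: [0.552, -0.0436, 0.0169]
orientation: [2.624, 1.722, 0.005]
ft_force: [0.7, -0.1, 0.3]
gripper_width: 0.747
```

```bash
python3 -c "
from h import *
togo([.5491,-.0424,.012],66.72)
c=r.calibration('wrist');p,d=r.capture('wrist')
cv2.imwrite('pics/w3.png',p[:,:,::-1])"
```

```text
t 2.75 tcp [ 0.552  -0.0436  0.0169] yaw x 66.54 F [ 0.7 -0.1  0.3] w 0.747 -> shift [-0.1 -3.2  4.9] turn -0.18
```

View pics/w3.png

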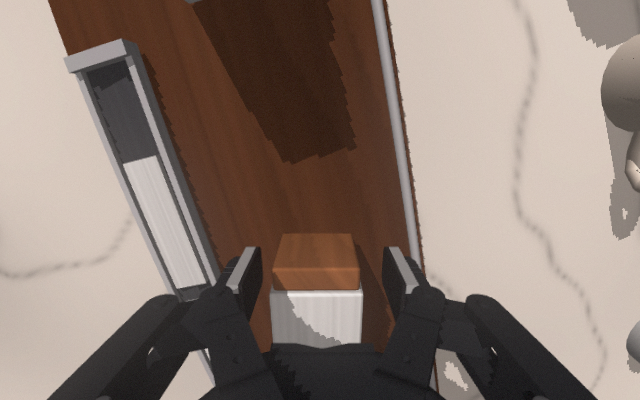

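jog_arm(targets=[[[0, -2.5, 3], 0], [[0, -2.5, 3], 0], [[0, -2.5, 3], 0], [[0, -2.5, 3], 0]], gripper=0.44)

```text
time_s: 3.13
tool_pos: [0.5483, -0.0418, 0.0122]
orientation: [2.625, 1.724, 0.002]
ft_force: [0.1, -0.5, 0.3]
gripper_width: 0.559
```

jog_arm(targets=[[[0, 0, 0], 0], [[0, 0, 0], 0], [[0, 0, 0], 0]], gripper=0.48)

```text
time_s: 3.38
tool_pos: [0.5485, -0.0417, 0.0123]
orientation: [2.625, 1.724, 0.002]
ft_force: [0.3, 0.0, 5.5]
gripper_width: 0.53
```

jog_arm(targets=[[[0, 0, 0], 0], [[0, 0, 0], 0], [[0, 0, 0], 0]], gripper=0.5)

```text
time_s: 3.63
tool_pos: [0.5485, -0.0417, 0.0123]
orientation: [2.625, 1.724, 0.002]
ft_force: [0.5, 0.8, 5.7]
gripper_width: 0.533
```

jog_arm(targets=[[[-1, 0, -4], 0], [[-3, 0, -9], 0], [[-6, 0, -14], 0], [[-9.2, 0, -19.5], 0], [[-9.2, 0, -19.5], 0], [[-9.2, 0, -19.5], 0]], gripper=0.475)

```text
time_s: 4.13
tool_pos: [0.5439, -0.0504, 0.0312]
orientation: [2.626, 1.723, 0.001]
ft_force: [-0.4, 0.8, -2.5]
gripper_width: 0.532
```

```bash
python3 -c "
from h import *
togo([.5491,-.0424,.012],66.72)
for n in ('wrist','side','scene'):
  p,d=r.capture(n)
  if n=='side': p=cv2.resize(p[120:270,240:420],None,fx=4,fy=4)
  if n=='scene': p=cv2.resize(p[140:290,220:400],None,fx=4,fy=4)
  cv2.imwrite('pics/%s4.png'%n,p[:,:,::-1])"
```

```text
t 4.13 tcp [ 0.5439 -0.0504  0.0312] yaw x 66.54 F [-0.4  0.8 -2.5] w 0.532 -> shift [ 9.4  1.6 19.2] turn -0.18
```

View pics/wrist4.png

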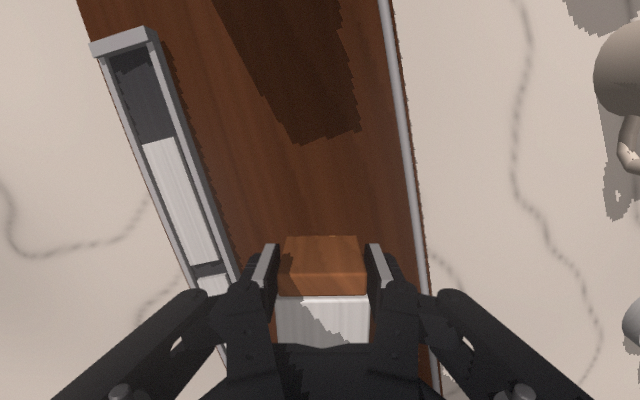

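View pics/side4.png

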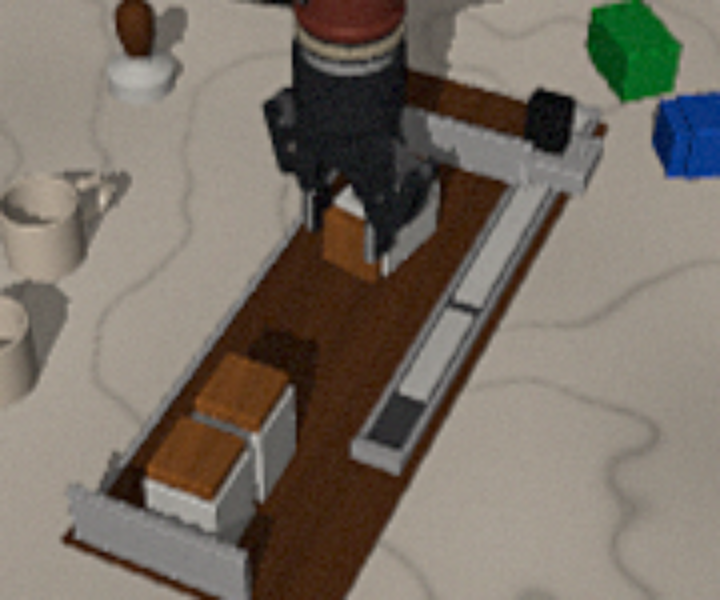

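View pics/scene4.png

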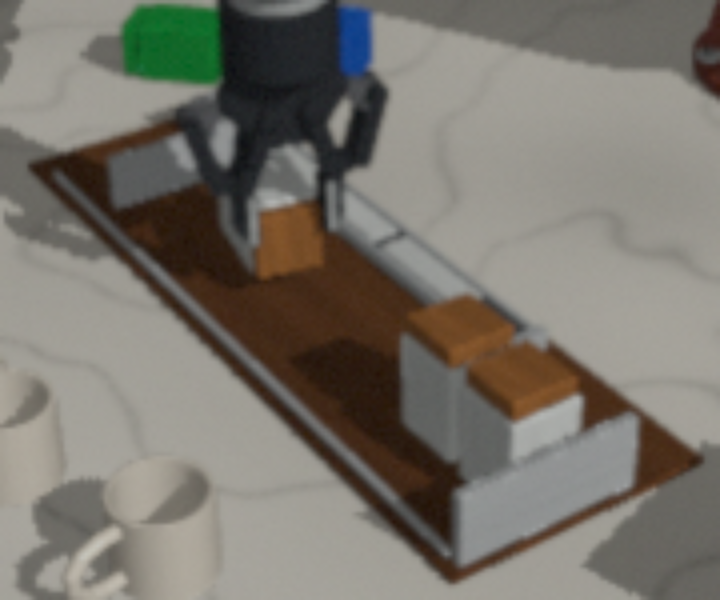

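jog_arm(targets=[[[0, 0, 0], 0], [[0, 0, 0], 0]], gripper=0.469)

```text
time_s: 4.45
tool_pos: [0.5435, -0.0499, 0.0305]
orientation: [-2.626, -1.724, 0.001]
ft_force: [0.0, 0.4, -2.4]
gripper_width: 0.529
```

jog_arm(targets=[[[0, 0, 0], 0], [[0, 0, 0], 0]], gripper=0.466)

```text
time_s: 4.62
tool_pos: [0.5437, -0.05, 0.0307]
orientation: [-2.626, -1.724, 0.0]
ft_force: [-0.4, -0.5, -1.9]
gripper_width: 0.538
```

```bash
python3 -c "
from h import *
togo([.5491,-.0424,.012],66.72)
for n in ('wrist',):
  p,d=r.capture(n)
  cv2.imwrite('pics/%s5.png'%n,p[:,:,::-1])"
```

```text
t 4.62 tcp [ 0.5437 -0.05    0.0307] yaw x 66.58 F [-0.4 -0.5 -1.9] w 0.538 -> shift [ 9.1  2.  18.7] turn -0.14
```

View pics/wrist5.png

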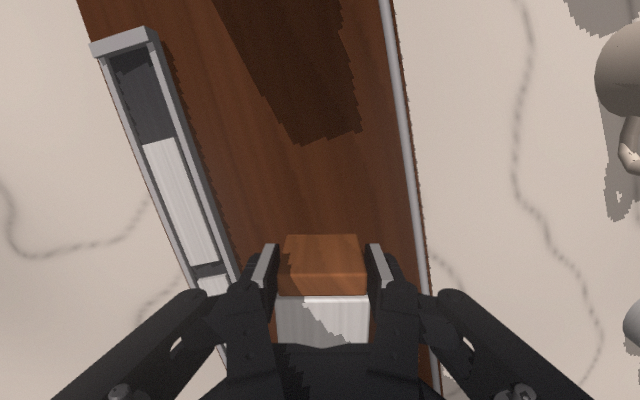

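jog_arm(targets=[[[0, 0, 0], 0], [[0, 0, 0], 0], [[0, 0, 0], 0]], gripper=0.463)

```text
time_s: 4.92
tool_pos: [0.5438, -0.0502, 0.031]
orientation: [2.626, 1.724, -0.0]
ft_force: [0.0, -0.6, -1.9]
gripper_width: 0.537
```

```bash
python3 -c "
from h import *
togo([.5491,-.0424,.012],66.72);print(tool()[2]['moment'])
for n in ('wrist','side'):
  p,d=r.capture(n)
  if n=='side': p=cv2.resize(p[120:210,300:400],None,fx=7,fy=6,interpolation=cv2.INTER_CUBIC)
  cv2.imwrite('pics/%s6.png'%n,p[:,:,::-1])"
```

```text
t 4.92 tcp [ 0.5438 -0.0502  0.031 ] yaw x 66.58 F [ 0.  -0.6 -1.9] w 0.537 -> shift [ 9.2  1.8 19. ] turn -0.14
[-0.07848857  0.07569282 -0.0145769 ]
```

View pics/wrist6.png

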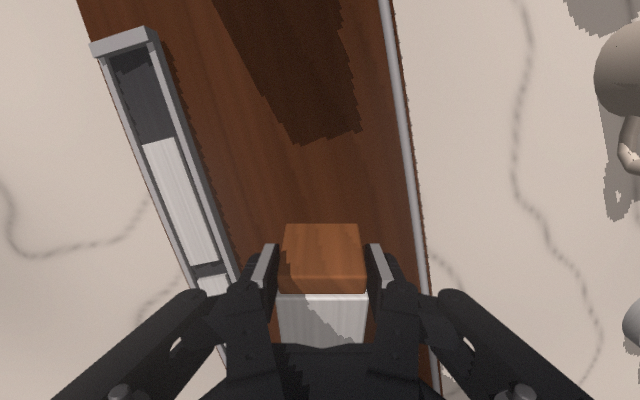

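View pics/side6.png

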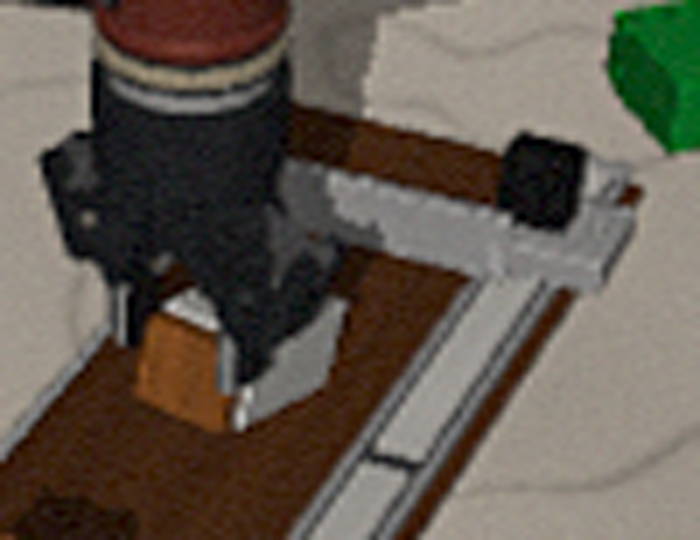

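The end face is growing in the view (now rows 224–290) and the side view shows the foot drooping: the tin is pivoting in a light grip. Continue the arc slowly.

jog_arm(targets=[[[-2, 0, -4], 0], [[-5, 0, -8], 0], [[-9, 0, -12], 0], [[-14, 0, -16.4], 0], [[-14, 0, -16.4], 0], [[-14, 0, -16.4], 0], [[-14, 0, -16.4], 0]])

```text
time_s: 5.6
tool_pos: [0.539, -0.0632, 0.048]
orientation: [2.625, 1.723, 0.003]
ft_force: [0.7, 0.6, 1.0]
gripper_width: 0.538
```

```bash
cat > look.py <<'E'
import sys
from h import *
k=sys.argv[1]
togo([.5491,-.0424,.012],66.72);print(tool()[2]['moment'].round(3))
o=[]
for n in ('wrist','side'):
  p,d=r.capture(n)
  p=p[180:400,150:500] if n=='wrist' else cv2.resize(p[110:220,290:400],(440,440),interpolation=cv2.INTER_CUBIC)
  p=cv2.resize(p,None,fx=440/p.shape[0]*.9,fy=440/p.shape[0]*.9) if n=='side' else cv2.resize(p,(400,252))
  o.append(p)
H=396;w=np.zeros((H,o[0].shape[1]+o[1].shape[1],3),np.uint8)
w[:252,:400]=o[0];w[:o[1].shape[0],400:]=o[1]
cv2.imwrite(f'pics/l{k}.png',w[:,:,::-1])
E
python3 look.py 7
```

```text
t 5.6 tcp [ 0.539  -0.0632  0.048 ] yaw x 66.55 F [0.7 0.6 1. ] w 0.538 -> shift [23.1  0.9 36. ] turn -0.17
[ 0.02  -0.107  0.037]
```

View pics/l7.png

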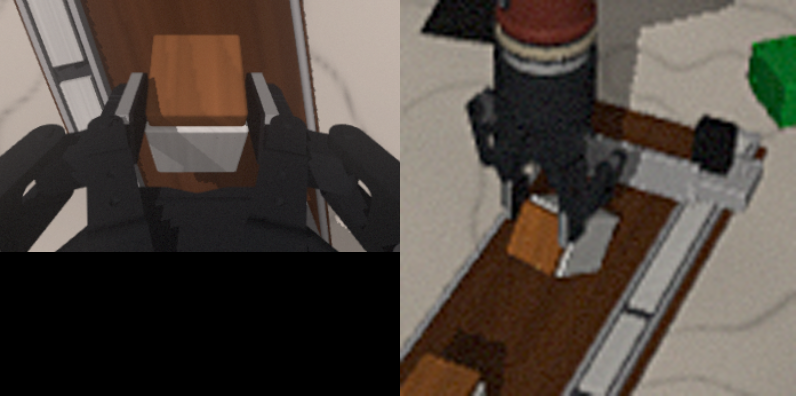

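jog_arm(targets=[[[-4, 0, -4], 0], [[-8, 0, -7], 0], [[-13, 0, -10], 0], [[-18, 0, -12.5], 0], [[-18, 0, -12.5], 0], [[-18, 0, -12.5], 0], [[-18, 0, -12.5], 0]])

```text
time_s: 6.28
tool_pos: [0.531, -0.0797, 0.0599]
orientation: [2.626, 1.724, 0.0]
ft_force: [-0.1, -0.6, -0.6]
gripper_width: 0.536
```

```bash
python3 look.py 8
```

```text
t 6.28 tcp [ 0.531  -0.0797  0.0599] yaw x 66.55 F [-0.1 -0.6 -0.6] w 0.536 -> shift [41.4  1.7 47.9] turn -0.17
[-0.094  0.123  0.012]
```

View pics/l8.png

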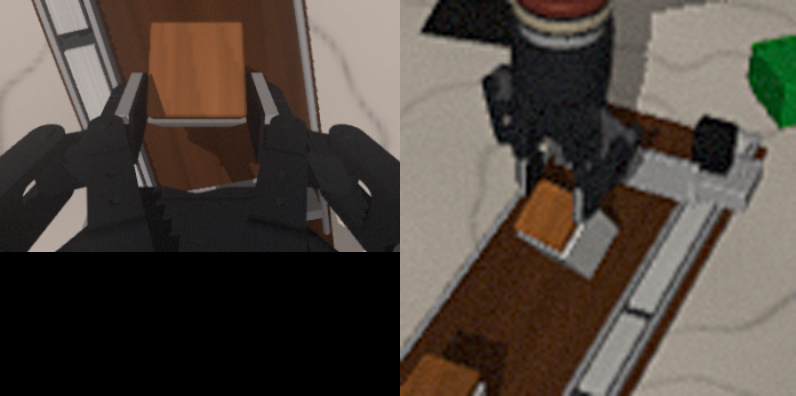

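jog_arm(targets=[[[-5, 0, -2.5], 0], [[-10, 0, -4.5], 0], [[-15, 0, -6], 0], [[-20, 0, -7.3], 0], [[-27, 0, -8], 0], [[-34, 0, -9], 0], [[-34, 0, -9], 0], [[-34, 0, -9], 0], [[-34, 0, -9], 0]])

```text
time_s: 7.13
tool_pos: [0.5174, -0.1107, 0.0687]
orientation: [-2.626, -1.723, -0.0]
ft_force: [0.2, -0.2, -3.1]
gripper_width: 0.538
```

```bash
python3 look.py 9
```

```text
t 7.13 tcp [ 0.5174 -0.1107  0.0687] yaw x 66.54 F [ 0.2 -0.2 -3.1] w 0.538 -> shift [75.3  1.9 56.7] turn -0.18
[ 0.035 -0.006  0.015]
```

View pics/l9.png

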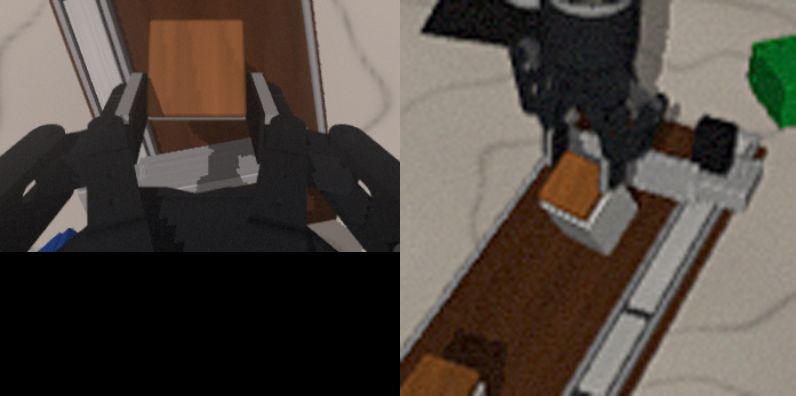

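jog_arm(targets=[[[0, 0, 0], 0], [[0, 0, 0], 0], [[0, 0, 0], 0], [[0, 0, 0], 0]], gripper=0.461)

```text
time_s: 7.57
tool_pos: [0.5179, -0.1106, 0.0691]
orientation: [2.625, 1.724, 0.001]
ft_force: [-0.8, 0.5, 0.4]
gripper_width: 0.54
```

```bash
python3 look.py 10
```

```text
t 7.57 tcp [ 0.5179 -0.1106  0.0691] yaw x 66.59 F [-0.8  0.5  0.4] w 0.54 -> shift [75.   1.5 57.1] turn -0.13
[0.038 0.034 0.001]
```

View pics/l10.png

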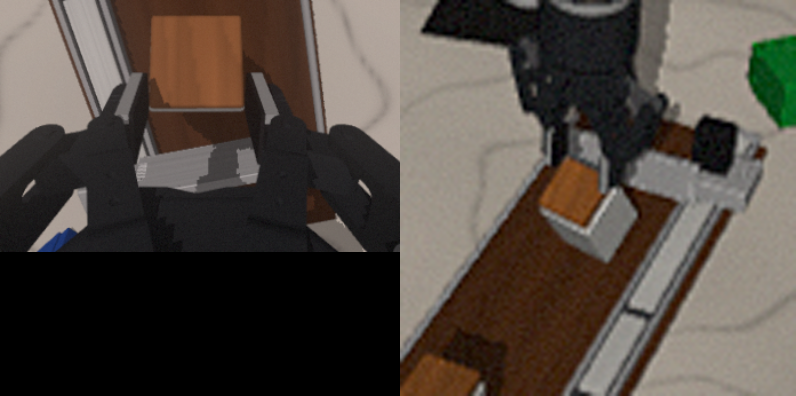

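```bash
cat > lid.py <<'E'
from h import *
def lid(box=(200,170,450,330),zmin=.03,save=None):
    c=r.calibration("wrist");p,d=r.capture("wrist")
    if save: cv2.imwrite(save,p[:,:,::-1])
    hsv=cv2.cvtColor(p,cv2.COLOR_RGB2HSV)
    uv,X=cloud(c,d);h=hsv[uv[:,1],uv[:,0]]
    m=(uv[:,0]>box[0])&(uv[:,0]<box[2])&(uv[:,1]>box[1])&(uv[:,1]<box[3])&(X[:,2]>zmin)&(h[:,1]>110)&(h[:,2]>60)
    M=np.zeros(d.shape,np.uint8);M[uv[m][:,1],uv[m][:,0]]=255
    k,L,st,ce=cv2.connectedComponentsWithStats(M)
    i=1+np.argmax(st[1:,4]);m&=L[uv[:,1],uv[:,0]]==i
    Y=X[m];A=np.linalg.svd(Y-Y.mean(0),full_matrices=False)[2];n=A[2]*np.sign(A[2][2])
    print("n",st[i].tolist(),"mean",Y.mean(0).round(4),"z range",np.percentile(Y[:,2],[2,50,98]).round(4),"normal",n.round(3),"tilt deg",np.degrees(np.arccos(n[2])).round(1))
    re=cv2.minAreaRect((Y[:,:2]*1000).astype(np.float32));print("rect",re)
if __name__=="__main__": lid()
E
python3 lid.py
```

```text
n [280, 194, 84, 80, 6495] mean [ 0.5231 -0.0992  0.0881] z range [0.0768 0.0883 0.0986] normal [0.204 0.465 0.862] tilt deg 30.5
rect ((522.0653076171875, -98.7441635131836), (39.60930633544922, 48.33502960205078), 66.19451904296875)
```

jog_arm(targets=[[[0, 0, 0], 0], [[0, 0, 0], 0], [[-5, 0, 0], 0], [[-10, 0, 0], 0], [[-15, 0, 0.5], 0], [[-15, 0, 0.5], 0], [[-15, 0, 0.5], 0]], gripper=0.463)

```text
time_s: 8.3
tool_pos: [0.5112, -0.1249, 0.0681]
orientation: [-2.627, -1.723, 0.0]
ft_force: [-0.5, 0.0, 0.5]
gripper_width: 0.539
```

```bash
python3 lid.py;python3 -c "
from h import *
togo([0,0,0])"
```

```text
n [280, 191, 84, 83, 6871] mean [ 0.5174 -0.1116  0.0898] z range [0.0817 0.0899 0.0973] normal [0.14  0.322 0.936] tilt deg 20.6
rect ((516.1953125, -111.75664520263672), (43.162906646728516, 48.28084182739258), 66.68579864501953)
t 8.35 tcp [ 0.5113 -0.1247  0.0681] yaw x 66.53 F [ 0.9  0.4 -0.7] w 0.541 -> shift [ -89.3 -518.7   68.2] turn None
```

jog_arm(targets=[[[-5, 0, 0], 0], [[-10, 0, 0], 0], [[-15, 0, 0.5], 0], [[-20, 0, 1], 0], [[-25, 0, 2], 0], [[-29, 0, 3], 0], [[-29, 0, 3], 0], [[-29, 0, 3], 0], [[-29, 0, 3], 0]])

```text
time_s: 9.1
tool_pos: [0.5, -0.151, 0.0652]
orientation: [-2.626, -1.724, -0.0]
ft_force: [0.1, -0.5, -0.3]
gripper_width: 0.535
```

```bash
python3 lid.py;python3 look.py 11
```

```text
n [278, 188, 87, 81, 6626] mean [ 0.5068 -0.136   0.086 ] z range [0.0782 0.0863 0.0876] normal [0.02  0.037 0.999] tilt deg 2.4
rect ((506.3756103515625, -138.92703247070312), (46.20075988769531, 48.05362319946289), 66.38101196289062)
t 9.15 tcp [ 0.5001 -0.1509  0.0652] yaw x 66.58 F [0.1 0.7 1.1] w 0.537 -> shift [119.    1.8  53.2] turn -0.14
[ 0.007 -0.019 -0.003]
```

View pics/l11.png

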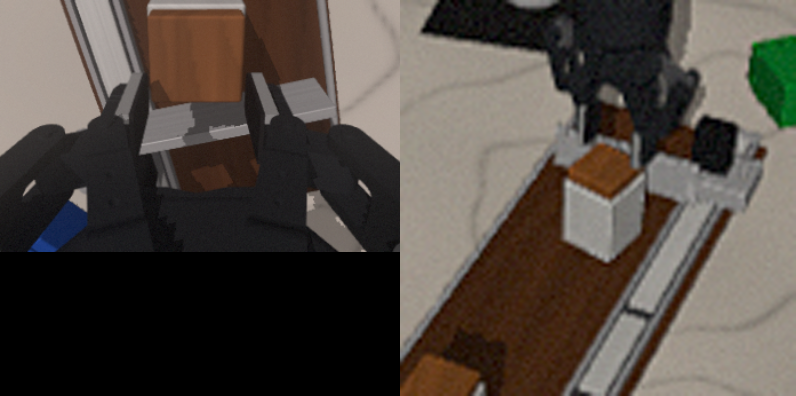

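jog_arm(targets=[[[0, 0, 0], 0], [[0, 0, 0], 0], [[0, 0, 0], 0], [[0, 0, -20], 0], [[0, 0, -50], 0], [[13, 0, -60], 0], [[13, 0, -60], 0], [[13, 0, -60], 0], [[13, 0, -60], 0]], gripper=0.2)

```text
time_s: 10.0
tool_pos: [0.5042, -0.1388, 0.124]
orientation: [-2.624, -1.724, 0.002]
ft_force: [-0.7, -0.5, -0.6]
gripper_width: 0.801
```

```bash
python3 -c "
from lid import *
lid(box=(200,100,450,400),zmin=.08,save='pics/w12.png')
togo([0,0,0])"
```

```text
n [293, 185, 61, 59, 3430] mean [ 0.5064 -0.1371  0.0863] z range [0.0837 0.0864 0.0877] normal [0.008 0.014 1.   ] tilt deg 0.9
rect ((505.68792724609375, -138.36773681640625), (45.7783317565918, 45.52187728881836), 66.80673217773438)
t 10.05 tcp [ 0.5038 -0.1388  0.1235] yaw x 66.58 F [-0.7  0.2 -0. ] w 0.798 -> shift [ -72.8 -517.1  125.2] turn None
```

View pics/w12.png

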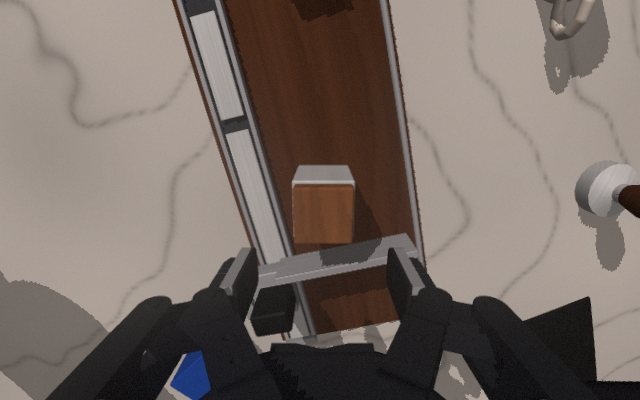

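Tin now standing (lid z = 86 mm, tilt <1°). Regrasp its body squarely.

jog_arm(targets=[[[1.5, 0.5, 35], 0], [[1.5, 0.5, 65], 0], [[1.5, 0.5, 79], 0], [[1.5, 0.5, 79], 0], [[1.5, 0.5, 79], 0]], gripper=0.2)

```text
time_s: 10.47
tool_pos: [0.5041, -0.1373, 0.0441]
orientation: [-2.623, -1.722, 0.005]
ft_force: [-0.3, 0.1, -0.2]
gripper_width: 0.801
```

jog_arm(targets=[[[0, 0, 0], 0], [[0, 0, 0], 0], [[0, 0, 0], 0], [[0, 0, 0], 0], [[0, 0, -6], 0], [[0, 0, -12], 0], [[0, 0, -12], 0], [[0, 0, -12], 0]], gripper=1, squeeze=35)

```text
time_s: 11.13
tool_pos: [0.5067, -0.138, 0.0588]
orientation: [2.625, 1.724, 0.001]
ft_force: [0.2, -0.3, -1.4]
gripper_width: 0.526
```

```bash
python3 -c "
from lid import *
lid(box=(200,100,450,400),zmin=.08,save='pics/w13.png')
togo([.5585,.0709,.06],79.5)"
```

```text
n [275, 224, 94, 86, 7547] mean [ 0.5083 -0.1355  0.0972] z range [0.0888 0.0977 0.0991] normal [0.046 0.044 0.998] tilt deg 3.7
rect ((507.7319030761719, -138.9024658203125), (46.060848236083984, 47.674434661865234), 66.47805786132812)
t 11.18 tcp [ 0.5062 -0.1379  0.0584] yaw x 66.57 F [-0.  -0.4 -3. ] w 0.528 -> shift [212.3 -35.1  -1.6] turn -12.93
```

View pics/w13.png

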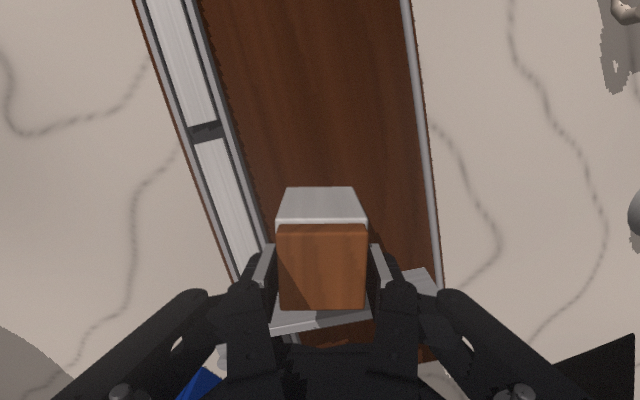

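jog_arm(targets=[[[30, -4, 0], -4], [[65, -9, 0], -8], [[100, -14, 0], -12.9], [[130, -18, 0], -12.9], [[153, -21, 0], -12.9], [[153, -21, 0], -12.9], [[153, -21, 0], -12.9], [[153, -21, 0], -12.9]])

```text
time_s: 11.85
tool_pos: [0.5472, 0.0106, 0.0577]
orientation: [-2.415, -2.009, 0.002]
ft_force: [-0.0, 0.7, -2.8]
gripper_width: 0.529
```

Run:
```python
from h import *
c=r.calibration("wrist");togo([.5585,.0709,.048],79.5);p,d=r.capture("wrist")
cv2.imwrite('pics/w14.png',p[:,:,::-1])
uv,X=cloud(c,d);ex=np.array([.9834,-.1814]);ey=np.array([.1814,.9834])
for lo,hi in((.083,.09),(.09,.106)):
    m=(X[:,2]>lo)&(X[:,2]<hi)&(uv[:,1]<320)&(uv[:,0]>200)&(uv[:,0]<450)
    M=np.zeros(d.shape,np.uint8);M[uv[m][:,1],uv[m][:,0]]=255
    k,L,st,ce=cv2.connectedComponentsWithStats(M)
    for i in range(1,k):
        if st[i,4]>200:
            Y=X[m&(L[uv[:,1],uv[:,0]]==i)]
            re=cv2.minAreaRect((Y[:,:2]*1000).astype(np.float32));cen=np.array(re[0])
            print((lo,hi),st[i].tolist(),re,"ex,ey",cen@ex,cen@ey, "ey rng",np.percentile(Y[:,:2]@ey*1000,[1,99]),"ex rng",np.percentile(Y[:,:2]@ex*1000,[1,99]))
```

```text
t 11.85 tcp [0.5472 0.0106 0.0577] yaw x 79.51 F [-0.   0.7 -2.8] w 0.529 -> shift [61.4  0.1  9.7] turn 0.01
(0.083, 0.09) [264, 0, 108, 68, 7078] ((566.4267578125, 119.26499938964844), (27.096500396728516, 46.22207260131836), 79.72818756103516) ex,ey 535.3894027435302 220.03501426696778 ey rng [206.82321505 232.81034638] ex rng [513.12707205 557.75343192]
(0.083, 0.09) [275, 219, 92, 12, 441] ((551.056884765625, 31.043373107910156), (6.039828777313232, 48.29307174682617), 80.87068176269531) ex,ey 536.2780725967408 130.48977201080322 ey rng [129.13292937 132.83286949] ex rng [512.63431214 558.54396109]
(0.09, 0.106) [245, 227, 155, 84, 8295] ((547.948974609375, 9.355218887329102), (46.88382339477539, 72.44038391113281), 79.88516235351562) ex,ey 537.1559849246979 108.59786624794008 ey rng [ 86.91979953 131.55791064] ex rng [503.9256109  570.32789845]
```

View pics/w14.png

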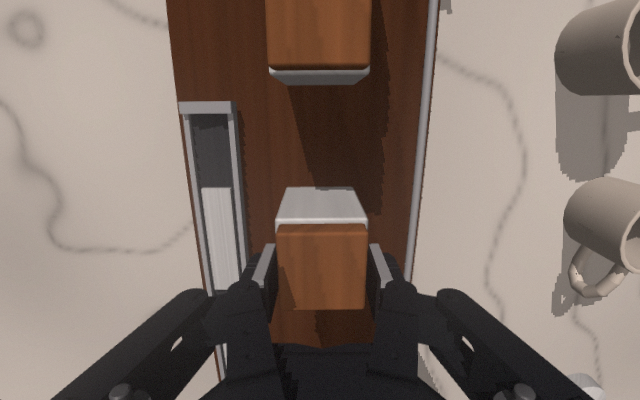

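jog_arm(targets=[[[20, -1, 0], 0], [[40, -1, 0], 0], [[55, -1, 0], 0], [[61, -1, 0], 0], [[61, -1, 0], 0], [[61, -1, 5], 0], [[61, -1, 9], 0], [[61, -1, 11], 0], [[61, -1, 11], 0], [[61, -1, 11], 0]])

```text
time_s: 12.73
tool_pos: [0.5577, 0.0699, 0.0479]
orientation: [-2.417, -2.007, 0.002]
ft_force: [-3.1, -0.2, 5.6]
gripper_width: 0.529
```

```bash
python3 look.py 15
```

```text
t 12.73 tcp [0.5577 0.0699 0.0479] yaw x 79.42 F [-3.1 -0.2  5.6] w 0.529 -> shift [-112.    12.2   35.9] turn 12.7
[-0.19   0.563 -0.023]
```

View pics/l15.png

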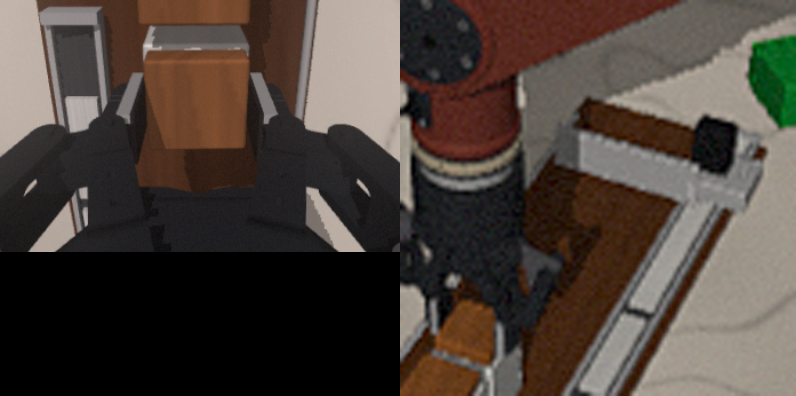

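jog_arm(targets=[[[0, 0, 0], 0], [[0, 0, 0], 0], [[0, 0, 0], 0], [[0, 0, 0], 0], [[0, 0, -20], 0], [[0, 0, -50], 0], [[0, 0, -80], 0], [[0, 0, -80], 0], [[0, 0, -80], 0]], gripper=0.2)

```text
time_s: 13.58
tool_pos: [0.5604, 0.071, 0.13]
orientation: [2.413, 2.006, 0.007]
ft_force: [0.6, 0.5, -1.4]
gripper_width: 0.795
```

Run:
```python
from h import *
c=r.calibration("wrist");togo([.5585,.0709,.048],79.5);p,d=r.capture("wrist")
cv2.imwrite('pics/w16.png',p[:,:,::-1])
uv,X=cloud(c,d);ex=np.array([.9834,-.1814]);ey=np.array([.1814,.9834])
hsv=cv2.cvtColor(p,cv2.COLOR_RGB2HSV)[uv[:,1],uv[:,0]]
for lo,hi in((.08,.095),):
    m=(X[:,2]>lo)&(X[:,2]<hi)&(uv[:,1]<320)&(uv[:,0]>200)&(uv[:,0]<450)&(hsv[:,1]>100)
    M=np.zeros(d.shape,np.uint8);M[uv[m][:,1],uv[m][:,0]]=255
    k,L,st,ce=cv2.connectedComponentsWithStats(M)
    for i in range(1,k):
        if st[i,4]>200:
            Y=X[m&(L[uv[:,1],uv[:,0]]==i)]
            A=np.linalg.svd(Y-Y.mean(0),full_matrices=False)[2][2]
            re=cv2.minAreaRect((Y[:,:2]*1000).astype(np.float32));cen=np.array(re[0])
            print((lo,hi),st[i].tolist(),re,"ex,ey",cen@ex,cen@ey, "ey rng",np.percentile(Y[:,:2]@ey*1000,[1,99]),"ex rng",np.percentile(Y[:,:2]@ex*1000,[1,99]),"z",Y[:,2].mean(),A.round(3))
```

```text
t 13.58 tcp [0.5604 0.071  0.13  ] yaw x 79.48 F [ 0.6  0.5 -1.4] w 0.795 -> shift [-0.6 -2.3 82. ] turn -0.02
(0.08, 0.095) [281, 10, 70, 76, 5048] ((579.1737670898438, 187.3957061767578), (46.24817657470703, 45.37181854248047), 80.67064666748047) ex,ey 535.5659014556885 289.3470588043213 ey rng [266.68325253 311.72360842] ex rng [513.59320916 557.76892636] z 0.08647253501761959 [-0.003 -0.002  1.   ]
(0.08, 0.095) [284, 106, 64, 65, 4007] ((567.5411987304688, 128.90078735351562), (45.69906234741211, 45.60346221923828), 80.82728576660156) ex,ey 534.7374120056153 229.7130077331543 ey rng [207.58432968 252.09556241] ex rng [512.90992077 557.1122728 ] z 0.08643350075413457 [-0.001  0.001  1.   ]
(0.08, 0.095) [286, 187, 59, 57, 3248] ((556.1531982421875, 69.90766906738281), (45.49398422241211, 45.59259033203125), 79.75698852539062) ex,ey 534.239803982544 169.6333919219971 ey rng [147.45611345 191.96774068] ex rng [512.07784115 556.40382863] z 0.08625953437689902 [-0.     0.013  1.   ]
```

View pics/w16.png

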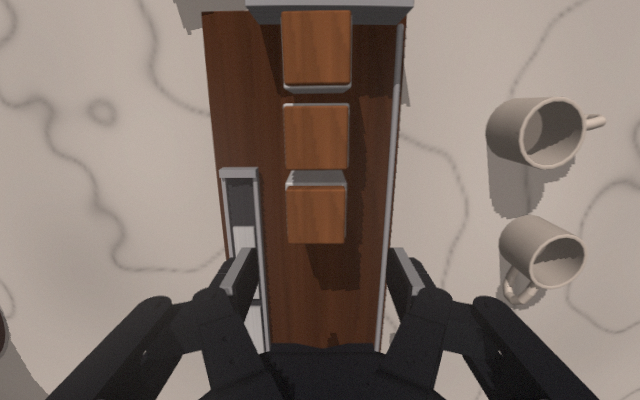

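All three tins stand in line (lids at ey 170/230/289, ex 534–536, flat). Now move above the keeper grip and recheck it.

jog_arm(targets=[[[-10, -3, -25], 0], [[-40, -10, -40], 0], [[-80, -20, -40], 0], [[-120, -30, -40], 0], [[-160, -40, -40], 0], [[-200, -53, -40], 0], [[-240, -66, -40], 0], [[-280, -80, -40], 0], [[-280, -80, -40], 0], [[-280, -80, -40], 0]], gripper=0.2)

```text
time_s: 14.47
tool_pos: [0.426, -0.1908, 0.1654]
orientation: [-2.419, -2.0, 0.001]
ft_force: [-0.1, 0.5, -0.3]
gripper_width: 0.798
```

Run:
```python
from h import *
c=r.calibration("wrist");togo([.4255,-.2096,.06],79.5);p,d=r.capture("wrist")
cv2.imwrite('pics/w17.png',p[:,:,::-1])
uv,X=cloud(c,d);ex=np.array([.9834,-.1814]);ey=np.array([.1814,.9834])
for lo,hi in((.082,.096),(.05,.06)):
    m=(X[:,2]>lo)&(X[:,2]<hi)&(uv[:,1]<340)&(uv[:,0]>245)&(uv[:,0]<420)
    M=np.zeros(d.shape,np.uint8);M[uv[m][:,1],uv[m][:,0]]=255
    k,L,st,ce=cv2.connectedComponentsWithStats(M)
    for i in range(1,k):
        if st[i,4]>100:
            Y=X[m&(L[uv[:,1],uv[:,0]]==i)]
            re=cv2.minAreaRect((Y[:,:2]*1000).astype(np.float32));cen=np.array(re[0])
            print((lo,hi),st[i].tolist(),re,"ex,ey",cen@ex,cen@ey,"z",Y[:,2].mean())
```

```text
t 14.47 tcp [ 0.426  -0.1908  0.1654] yaw x 79.17 F [-0.1  0.5 -0.3] w 0.798 -> shift [-18.7   3.3 105.3] turn -0.33
(0.082, 0.096) [306, 210, 37, 24, 872] ((424.923583984375, -210.91685485839844), (21.170167922973633, 33.07689666748047), 78.9946060180664) ex,ey 456.1301699615479 -130.33449693298343 z 0.08874510497951868
(0.05, 0.06) [329, 186, 91, 10, 830] ((478.1228332519531, -200.20452880859375), (8.783645629882812, 90.7293472290039), 79.59715270996094) ex,ey 506.50309574584963 -110.1496516784668 z 0.055662588054353944
(0.05, 0.06) [289, 205, 13, 13, 124] ((396.160888671875, -206.25074768066406), (11.753132820129395, 11.538003921508789), 58.296321868896484) ex,ey 426.9985035491943 -130.96340006408693 z 0.05748648474715296
(0.05, 0.06) [293, 316, 39, 24, 292] ((377.6160583496094, -362.9428405761719), (28.042987823486328, 49.32041549682617), 33.13448715209961) ex,ey 437.1854630615235 -288.4184364379883 z 0.05050547164734662
(0.05, 0.06) [275, 324, 23, 16, 119] ((353.5318603515625, -362.34442138671875), (28.777053833007812, 20.830059051513672), 33.372249603271484) ex,ey 413.3925095092773 -292.19882452392585 z 0.05051012101565157
```

View pics/w17.png

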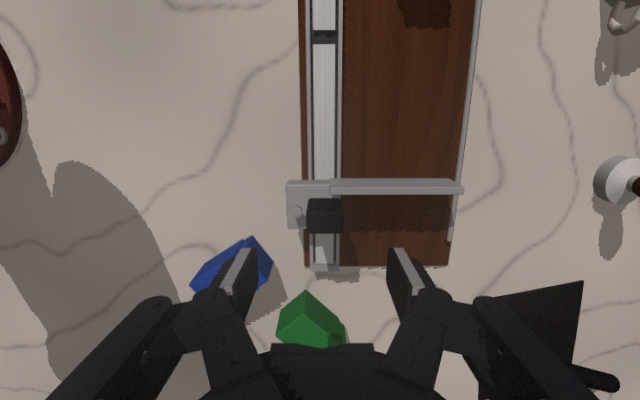

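jog_arm(targets=[[[-20, 3, 20], -0.3], [[-20, 3, 50], -0.3], [[-20, 3, 60], -0.3], [[-20, 3, 60], -0.3], [[-20, 3, 60], -0.3]])

```text
time_s: 14.93
tool_pos: [0.4271, -0.208, 0.1062]
orientation: [-2.406, -2.015, 0.001]
ft_force: [0.2, 0.2, -0.0]
gripper_width: 0.8
```

Run:
```python
from h import *
togo([.4252,-.2106,.064],79.5);p,d=r.capture("wrist")
cv2.imwrite('pics/w18.png',p[:,:,::-1])
```

```text
t 14.93 tcp [ 0.4271 -0.208   0.1062] yaw x 79.9 F [ 0.2  0.2 -0. ] w 0.8 -> shift [-3.  -1.3 42.2] turn 0.4
```

View pics/w18.png

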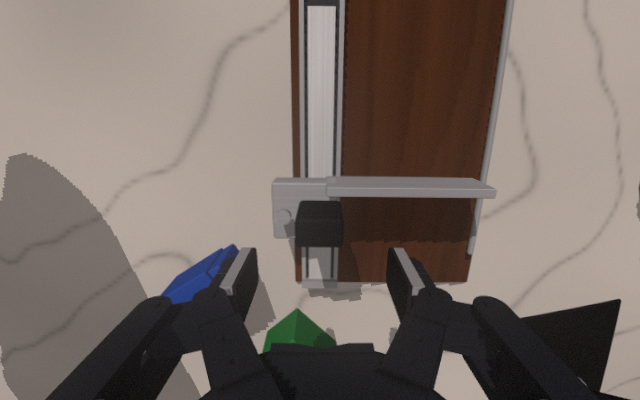

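jog_arm(targets=[[[-2.5, -1, 15], 0.3], [[-2.5, -1, 30], 0.3], [[-2.5, -1, 42], 0.3], [[-2.5, -1, 42], 0.3], [[-2.5, -1, 42], 0.3], [[-2.5, -1, 42], 0.3]], gripper=0.3)

```text
time_s: 15.48
tool_pos: [0.4274, -0.2127, 0.0669]
orientation: [2.413, 2.007, 0.001]
ft_force: [-0.1, -0.1, 0.3]
gripper_width: 0.7
```

Run:
```python
from h import *
togo([.4252,-.2106,.064],79.5);p,d=r.capture("wrist")
cv2.imwrite('pics/w19.png',p[:,:,::-1])
```

```text
t 15.48 tcp [ 0.4274 -0.2127  0.0669] yaw x 79.51 F [-0.1 -0.1  0.3] w 0.7 -> shift [ 1.6 -2.5  2.8] turn 0.01
```

View pics/w19.png

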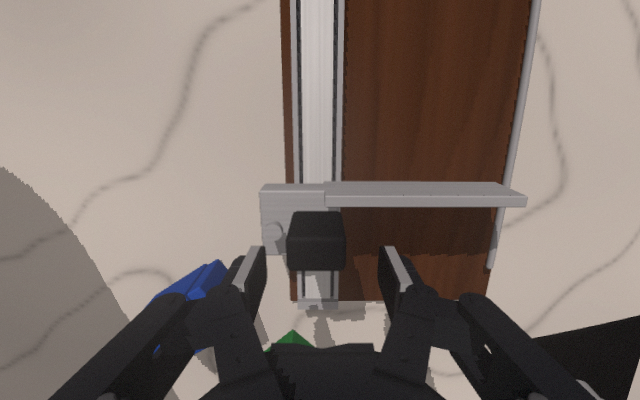

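Run:
```python
from h import *
c=r.calibration("wrist");p,R,s=tool()
print(proj(c,[[.4250,-.2109,.0888]]),proj(c,[p+R@[0,0,z] for z in (-.019,-.03)]))
```

```text
[[315.49982501 253.52029357]] [[320.39084123 253.35926128]
 [320.2953172  263.15675223]]
```

jog_arm(targets=[[[1, -2.5, 2], 0], [[1, -2.5, 2], 0], [[1, -2.5, 2], 0], [[1, -2.5, 2], 0], [[1, -2.5, 2], 0]], gripper=0.5)

```text
time_s: 15.95
tool_pos: [0.4238, -0.2108, 0.0634]
orientation: [2.416, 2.008, 0.0]
ft_force: [0.6, -0.4, 0.4]
gripper_width: 0.498
```

jog_arm(targets=[[[0, 0, 0], 0], [[0, 0, 0], 0], [[0, 0, 0], 0], [[0, 0, 0], 0], [[0, 0, 0], 0]], gripper=1, squeeze=60)

```text
time_s: 16.37
tool_pos: [0.4247, -0.2116, 0.0647]
orientation: [2.414, 2.007, 0.0]
ft_force: [-0.8, -0.5, 5.8]
gripper_width: 0.002
```

Run:
```python
from h import *
togo([.4252,-.2106,.064],79.5);p,d=r.capture("wrist")
cv2.imwrite('pics/w20.png',p[:,:,::-1])
```

```text
t 16.37 tcp [ 0.4247 -0.2116  0.0647] yaw x 79.48 F [-0.8 -0.5  5.8] w 0.002 -> shift [1.1 0.4 0.7] turn -0.02
```

View pics/w20.png

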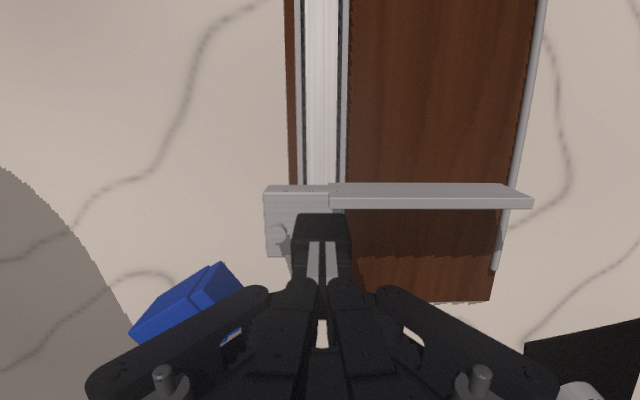

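Run:
```python
from h import *
c=r.calibration("wrist");P,R,s=tool();p,d=r.capture("wrist")
for u,v in [(314,246),(330,246),(314,255),(330,265),(330,280),(300,225),(300,250),(300,265),(346,250),(322,215)]:
    X=pts(c,[[u,v]],depth=d[v,u])[0];print((u,v),d[v,u].round(4),"world",X.round(4),"tool",(R.T@(X-P)).round(4),p[v,u])
```

```text
(314, 246) 0.147 world [ 0.4238 -0.1988  0.0991] tool [ 0.0124 -0.0031 -0.0344] [128 124 124]
(330, 246) 0.1476 world [ 0.4317 -0.2006  0.0986] tool [ 0.0121  0.005  -0.0339] [128 122 123]
(314, 255) 0.1396 world [ 0.4238 -0.1996  0.1071] tool [ 0.0116 -0.0029 -0.0425] [127 123 124]
(330, 265) 0.1292 world [ 0.4312 -0.2002  0.1178] tool [ 0.0124  0.0045 -0.0532] [126 122 123]
(330, 280) 0.1162 world [ 0.431  -0.1992  0.1311] tool [ 0.0133  0.0041 -0.0665] [74 70 71]
(300, 225) 0.1769 world [ 0.4144 -0.1985  0.0681] tool [ 0.011  -0.0124 -0.0035] [46 42 43]
(300, 250) 0.1579 world [ 0.4147 -0.2043  0.0899] tool [ 0.0053 -0.011  -0.0252] [47 43 44]
(300, 265) 0.1384 world [ 0.4165 -0.2023  0.1096] tool [ 0.0076 -0.0096 -0.045 ] [52 50 51]
(346, 250) 0.1587 world [ 0.4393 -0.2092  0.0892] tool [ 0.005   0.0141 -0.0245] [32 30 28]
(322, 215) 0.1931 world [ 0.4276 -0.2009  0.0511] tool [0.0111 0.001  0.0135] [44 43 40]
```

Run:
```python
from h import *
a=np.load("w1.npz");c=r.calibration("wrist");c["world_to_cam"]=a["T"];P=np.array([.5172,-.1016,.273])
R=Ro.from_rotvec([-2.414,-2.01,.002]).as_matrix()
for n,X in (("open w1",(c,a["d"],P,R)),):
    uv,W=cloud(X[0],X[1]);t=(W-X[2])@X[3]
    m=(abs(t[:,1])<.062)&(abs(t[:,0])<.02)&(t[:,2]>-.06)&(t[:,2]<.03)
    print(n,m.sum(),np.percentile(t[m][:,2],[90,98,99.8,100]).round(4))
    for lo in np.arange(-.06,.01,.008):
        q=m&(t[:,2]>lo)&(t[:,2]<lo+.008)
        if q.sum(): print(lo.round(3),q.sum(),t[q].min(0).round(3),t[q].max(0).round(3))
```

```text
open w1 2201 [-0.0423 -0.0389 -0.0375 -0.037 ]
-0.06 1009 [-0.01  -0.056 -0.06 ] [ 0.013  0.058 -0.052]
-0.052 827 [-0.01  -0.056 -0.052] [ 0.013  0.057 -0.044]
-0.044 365 [-0.01  -0.048 -0.044] [ 0.013  0.054 -0.037]
```

The depth check shows the pad tips really sit about 24 mm (shut) to 37 mm (open) behind the reported TCP, so the pads shut on top of the grip, with about 6 N of contact and the keeper unmoved. I'll open, go about 33 mm lower and grip again.

jog_arm(targets=[[[0, 0, -3], 0], [[0, 0, -3], 0], [[0, 0, -3], 0], [[0, 0, -3], 0], [[0, 0, -3], 0]], gripper=0.3, squeeze=30)

```text
time_s: 16.88
tool_pos: [0.4234, -0.2105, 0.0658]
orientation: [-2.415, -2.008, 0.0]
ft_force: [0.6, 0.0, -0.9]
gripper_width: 0.691
```

Run:
```python
from h import *
togo([.4250,-.2109,.031],79.5);c=r.calibration("wrist");P,R,s=tool();p,d=r.capture("wrist")
cv2.imwrite('pics/w21.png',p[:,:,::-1])
uv,W=cloud(c,d)
m=(W[:,2]>.084)&(W[:,2]<.093)&(uv[:,0]>280)&(uv[:,0]<365)&(uv[:,1]<300)
re=cv2.minAreaRect((W[m][:,:2]*1000).astype(np.float32));print(re)
t=(W-P)@R
m=(abs(t[:,1])<.062)&(abs(t[:,1])>.025)&(abs(t[:,0])<.02)&(t[:,2]>-.06)&(t[:,2]<.0)
for sg in(-1,1):
    q=m&(sg*t[:,1]>0)&(t[:,2]<-.02); print(sg,q.sum(),t[q].min(0).round(4),t[q].max(0).round(4))
```

```text
t 16.88 tcp [ 0.4234 -0.2105  0.0658] yaw x 79.47 F [ 0.6  0.  -0.9] w 0.691 -> shift [-0.1  1.7 34.8] turn -0.03
((424.79376220703125, -211.08041381835938), (21.835176467895508, 34.088138580322266), 78.8131332397461)
-1 1284 [-0.0105 -0.0427 -0.06  ] [ 0.0134 -0.0281 -0.0291]
1 1271 [-0.0105  0.03   -0.06  ] [ 0.0133  0.0444 -0.029 ]
```

View pics/w21.png

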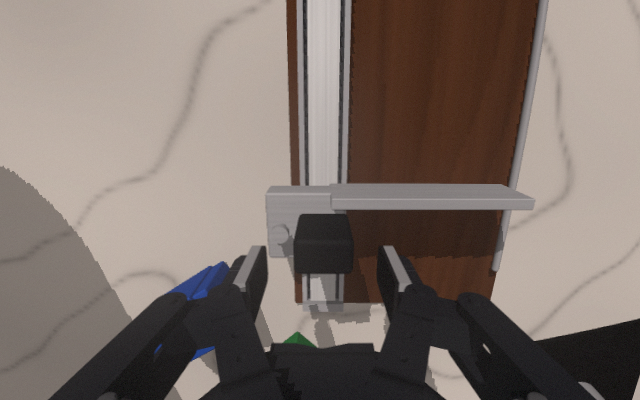

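jog_arm(targets=[[[-0.5, 0.7, 12], 0], [[-0.5, 0.7, 24], 0], [[-0.5, 0.7, 33], 0], [[-0.5, 0.7, 33], 0], [[-0.5, 0.7, 33], 0]])

```text
time_s: 17.35
tool_pos: [0.4236, -0.2109, 0.0325]
orientation: [-2.414, -2.007, 0.001]
ft_force: [0.8, -0.0, 0.2]
gripper_width: 0.698
```

jog_arm(targets=[[[0, 0, 0], 0], [[0, 0, 0], 0], [[0, 0, 0], 0], [[0, 0, 0], 0], [[0, 0, 0], 0]], gripper=1, squeeze=50)

```text
time_s: 17.77
tool_pos: [0.4241, -0.2115, 0.0341]
orientation: [-2.415, -2.008, 0.001]
ft_force: [-3.4, 0.7, 4.7]
gripper_width: 0.39
```

Run:
```python
from h import *
togo([.4250,-.2109,.031],79.5);p,d=r.capture("wrist")
cv2.imwrite('pics/w22.png',p[:,:,::-1])
```

```text
t 17.77 tcp [ 0.4241 -0.2115  0.0341] yaw x 79.48 F [-3.4  0.7  4.7] w 0.39 -> shift [0.8 0.8 3.1] turn -0.02
```

View pics/w22.png

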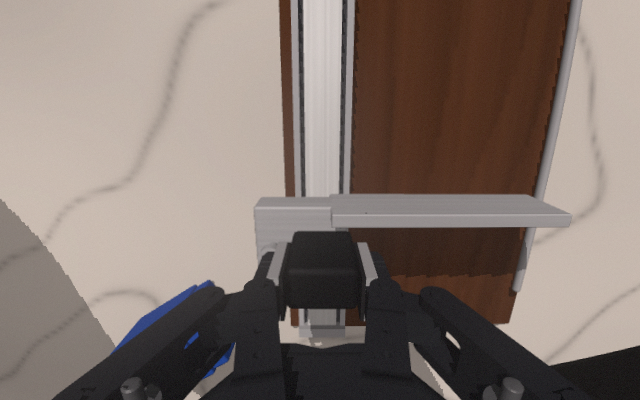

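Gripped (opening 33 mm ≈ 34 mm grip). Slide the keeper.

jog_arm(targets=[[[8, 0, 0], 0], [[18, 0, 0], 0], [[30, 0, 0], 0], [[42, 0, 0], 0], [[54, 0, 0], 0], [[66, 0, 0], 0], [[76, 0, 0], 0], [[80, 0, 0], 0], [[80, 0, 0], 0]])

```text
time_s: 18.57
tool_pos: [0.4389, -0.1322, 0.0341]
orientation: [-2.415, -2.009, 0.001]
ft_force: [-3.5, 0.7, 5.8]
gripper_width: 0.393
```

```bash
cat > kp.py <<'E'
from h import *
def kp():
    P,R,s=tool();ey=np.array([.1814,.9834]);ex=np.array([.9834,-.1814])
    F=s["ft_force"][:2];print("t",round(s["time_s"],2),"ey",(P[:2]@ey*1000).round(1),"ex",(P[:2]@ex*1000).round(1),"z",P[2].round(4),"F ey",(F@ey).round(1),"F ex",(F@ex).round(1),"Fz",s["ft_force"][2].round(1),"w",round(s["gripper_width"],3))
kp()
E
python3 kp.py
```

```text
t 18.57 ey -50.4 ex 455.6 z 0.0341 F ey 0.1 F ex -3.6 Fz 5.8 w 0.393
```

jog_arm(targets=[[[8, 0, 0], 0], [[18, 0, 0], 0], [[30, 0, 0], 0], [[42, 0, 0], 0], [[54, 0, 0], 0], [[62, 0, 0], 0], [[66, 0, 0], 0], [[66, 0, 0], 0]])

```text
time_s: 19.23
tool_pos: [0.4511, -0.0672, 0.0341]
orientation: [-2.415, -2.008, -0.0]
ft_force: [-3.1, 1.9, 5.7]
gripper_width: 0.386
```

```bash
python3 kp.py;python3 - <<'E'
from h import *
o=[]
for n in("wrist","side"):
    p,d=r.capture(n)
    o.append(p[100:400,120:520] if n=="wrist" else cv2.resize(p[120:270,240:440],(400,300),interpolation=cv2.INTER_CUBIC))
cv2.imwrite("pics/k1.png",np.hstack(o)[:,:,::-1])
E
```

```text
t 19.23 ey 15.7 ex 455.8 z 0.0341 F ey 1.3 F ex -3.4 Fz 5.7 w 0.386
```

View pics/k1.png

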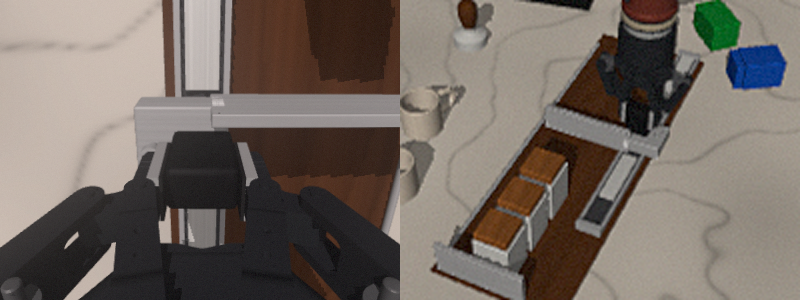

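The keeper follows the gripper, and the three tins are upright and untouched. Now in small steps.

jog_arm(targets=[[[3, 0, 0], 0], [[6, 0, 0], 0], [[9, 0, 0], 0], [[11, 0, 0], 0], [[11, 0, 0], 0], [[11, 0, 0], 0]])

```text
time_s: 19.83
tool_pos: [0.453, -0.0571, 0.0341]
orientation: [-2.416, -2.008, 0.001]
ft_force: [-4.7, 0.1, 5.3]
gripper_width: 0.389
```

```bash
python3 kp.py
```

```text
t 19.83 ey 26.1 ex 455.8 z 0.0341 F ey -0.8 F ex -4.6 Fz 5.3 w 0.389
```

jog_arm(targets=[[[1, 0, 0], 0], [[2, 0, 0], 0], [[2, 0, 0], 0], [[2, 0, 0], 0]])

```text
time_s: 20.17
tool_pos: [0.4533, -0.0554, 0.0341]
orientation: [2.415, 2.009, -0.001]
ft_force: [-4.0, -1.1, 5.6]
gripper_width: 0.393
```

```bash
python3 kp.py
```

```text
t 20.17 ey 27.7 ex 455.8 z 0.0341 F ey -1.8 F ex -3.7 Fz 5.6 w 0.393
```

jog_arm(targets=[[[1, 0, 0], 0], [[2, 0, 0], 0], [[2, 0, 0], 0], [[2, 0, 0], 0]])

```text
time_s: 20.5
tool_pos: [0.4536, -0.0537, 0.0341]
orientation: [2.415, 2.008, -0.002]
ft_force: [-4.1, -1.4, 6.8]
gripper_width: 0.388
```

```bash
python3 kp.py
```

```text
t 20.5 ey 29.5 ex 455.9 z 0.0341 F ey -2.1 F ex -3.8 Fz 6.8 w 0.388
```

jog_arm(targets=[[[1, 0, 0], 0], [[2, 0, 0], 0], [[2, 0, 0], 0], [[2, 0, 0], 0]])

```text
time_s: 20.83
tool_pos: [0.4541, -0.0511, 0.0341]
orientation: [-2.416, -2.008, 0.0]
ft_force: [-3.3, 1.5, 6.1]
gripper_width: 0.391
```

```bash
python3 kp.py
```

```text
t 20.83 ey 32.2 ex 455.8 z 0.0341 F ey 0.8 F ex -3.5 Fz 6.1 w 0.391
```

jog_arm(targets=[[[0.5, 0, 0], 0], [[1, 0, 0], 0], [[1, 0, 0], 0], [[1, 0, 0], 0]])

```text
time_s: 21.17
tool_pos: [0.4542, -0.0503, 0.0341]
orientation: [-2.416, -2.009, 0.001]
ft_force: [-3.6, -1.3, 5.0]
gripper_width: 0.391
```

```bash
python3 kp.py
```

```text
t 21.17 ey 32.9 ex 455.8 z 0.0341 F ey -1.9 F ex -3.3 Fz 5.0 w 0.391
```

jog_arm(targets=[[[0.5, 0, 0], 0], [[1, 0, 0], 0], [[1, 0, 0], 0], [[1, 0, 0], 0]])

```text
time_s: 21.5
tool_pos: [0.4545, -0.0489, 0.0341]
orientation: [-2.415, -2.008, -0.0]
ft_force: [-2.2, 0.6, 5.4]
gripper_width: 0.391
```

```bash
python3 kp.py
```

```text
t 21.5 ey 34.4 ex 455.9 z 0.0341 F ey 0.2 F ex -2.3 Fz 5.4 w 0.391
```

jog_arm(targets=[[[0.5, 0, 0], 0], [[1, 0, 0], 0], [[1, 0, 0], 0], [[1, 0, 0], 0]])

```text
time_s: 21.83
tool_pos: [0.4548, -0.0477, 0.0341]
orientation: [-2.415, -2.008, -0.001]
ft_force: [-3.0, 1.5, 4.6]
gripper_width: 0.388
```

```bash
python3 kp.py
```

```text
t 21.83 ey 35.6 ex 455.9 z 0.0341 F ey 0.9 F ex -3.2 Fz 4.6 w 0.388
```

jog_arm(targets=[[[0.5, 0, 0], 0], [[1, 0, 0], 0], [[1, 0, 0], 0], [[1, 0, 0], 0]])

```text
time_s: 22.17
tool_pos: [0.4549, -0.047, 0.0341]
orientation: [-2.415, -2.008, -0.0]
ft_force: [-2.9, 0.4, 5.1]
gripper_width: 0.387
```

```bash
python3 kp.py
```

```text
t 22.17 ey 36.3 ex 455.9 z 0.0341 F ey -0.1 F ex -3.0 Fz 5.1 w 0.387
```

jog_arm(targets=[[[0.5, 0, 0], 0], [[1, 0, 0], 0], [[1, 0, 0], 0], [[1, 0, 0], 0]])

```text
time_s: 22.5
tool_pos: [0.4549, -0.0468, 0.0341]
orientation: [2.415, 2.008, -0.002]
ft_force: [-4.0, -2.7, 5.9]
gripper_width: 0.392
```

```bash
python3 kp.py
```

```text
t 22.5 ey 36.5 ex 455.9 z 0.0341 F ey -3.4 F ex -3.4 Fz 5.9 w 0.392
```

jog_arm(targets=[[[0.5, 0, 0], 0], [[1, 0, 0], 0], [[1, 0, 0], 0], [[1, 0, 0], 0]])

```text
time_s: 22.83
tool_pos: [0.455, -0.0466, 0.0341]
orientation: [2.414, 2.008, -0.004]
ft_force: [-4.8, -5.0, 5.4]
gripper_width: 0.391
```

```bash
python3 kp.py
python3 - <<'E'
from h import *
c=r.calibration("wrist");p,d=r.capture("wrist")
cv2.imwrite("pics/k2.png",p[150:400,160:500,::-1])
E
```

```text
t 22.83 ey 36.7 ex 455.9 z 0.0341 F ey -5.7 F ex -3.8 Fz 5.4 w 0.391
```

View pics/k2.png

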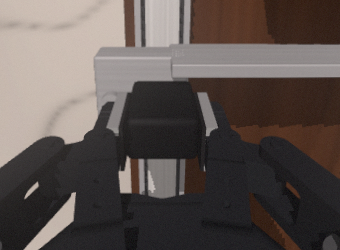

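jog_arm(targets=[[[0.4, 0, 0], 0], [[0.8, 0, 0], 0], [[0.8, 0, 0], 0], [[0.8, 0, 0], 0]])

```text
time_s: 23.22
tool_pos: [0.455, -0.0465, 0.0341]
orientation: [2.413, 2.008, -0.005]
ft_force: [-4.8, -8.5, 6.1]
gripper_width: 0.392
```

```bash
python3 kp.py; python3 kp.py
```

```text
t 23.22 ey 36.8 ex 455.9 z 0.0341 F ey -9.3 F ex -3.2 Fz 6.1 w 0.392
t 23.22 ey 36.8 ex 455.9 z 0.0341 F ey -9.3 F ex -3.2 Fz 6.1 w 0.392
```

jog_arm(targets=[[[-1, 0, 0], 0], [[-2, 0, 0], 0], [[-2, 0, 0], 0], [[-2, 0, 0], 0], [[-2, 0, 0], 0]])

```text
time_s: 23.63
tool_pos: [0.4549, -0.0467, 0.0341]
orientation: [2.416, 2.008, -0.001]
ft_force: [-4.6, -1.6, 5.8]
gripper_width: 0.39
```

```bash
python3 kp.py
python3 - <<'E'
from h import *
o=[]
for n in("scene","side"):
    c=r.calibration(n);p,d=r.capture(n);b=(140,290,220,400) if n=="scene" else (120,270,240,420)
    o.append(cv2.resize(p[b[0]:b[1],b[2]:b[3]],(400,333),interpolation=cv2.INTER_CUBIC))
cv2.imwrite("pics/k3.png",np.hstack(o)[:,:,::-1])
c=r.calibration("wrist");p,d=r.capture("wrist");cv2.imwrite("pics/k4.png",cv2.resize(p[180:320,230:400,::-1],None,fx=4,fy=4,interpolation=cv2.INTER_CUBIC))
E
```

```text
t 23.63 ey 36.6 ex 455.9 z 0.0341 F ey -2.4 F ex -4.2 Fz 5.8 w 0.39
```

View pics/k3.png

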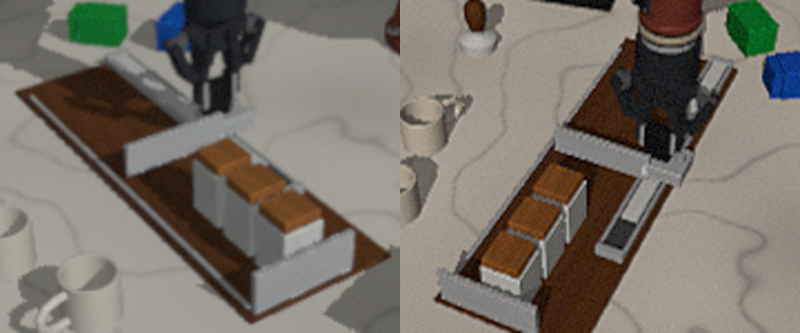

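View pics/k4.png

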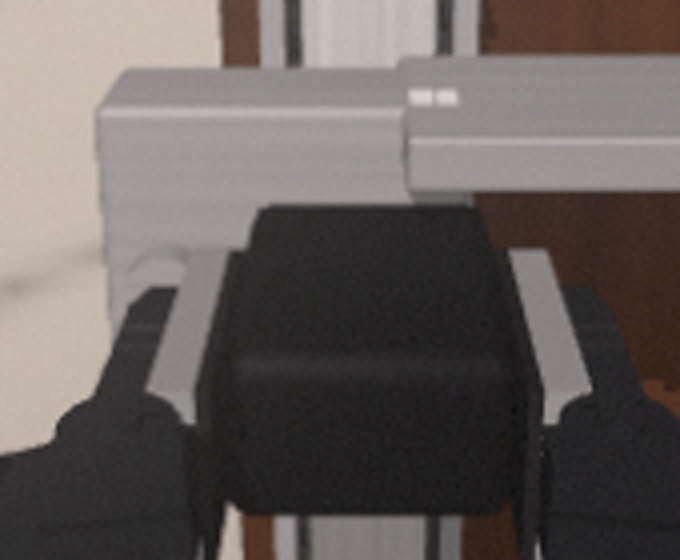

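The keeper is stalled at 36.7 mm along the lane. Commanding about 3 mm further barely moved it, and the push rose from about 1 N to 9 N. That fits the notch seen at 36 mm. The tins are upright and clear of the plate, so I'm handing in while still gripping.

```bash
python3 -c "
from workcell import r
print(r.finish_job())"
```

```text
the job is handed in; nothing more can be done
None
```

The fallen tin is back upright in line, and I am still holding the keeper by its grip in the notch, ready for your locking screw. The job was handed in at about 24 s.

- **Fallen tin:** I lifted it by the lid with a light grip so it pivoted upright about its foot, then carried it into place. It stands about 10 mm from tin_next and within about 1 mm of the line of the other two. All three lids measured flat at 86 mm.
- **Keeper:** I slid it about 167 mm to where the notch showed in the images. There it stopped moving, and the push rose from about 1 N to 9 N, which I took as the click. I then eased the push to about 2.4 N.
- **Surroundings:** The last pictures show the three tins upright and clear of the plate. The cups in view look as before; the tamper and knock box were never approached.

**What went wrong or disagreed:**
- **First keeper grasp:** It missed. The finger tips are really about 24 mm behind the reported tool point, so the gripper shut on top of the grip with about 6 N. The keeper did not move, and I regripped lower.
- **Plunger stem:** A finger partly hid it, so I could not see it drop. Seating is judged from the force and position only.
- **Residual forces:** While held, the wrist reads about 6 N upwards and 4 N sideways.
- **Cameras:** The scene and side cameras disagreed by about 8 mm, so I used the wrist camera.

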